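Crack a batch of walnuts in the geared hand cracker

ROBOT

A 6-joint arm with a two-finger parallel gripper is mounted at the origin on the work surface. World frame = base frame: x ahead of the robot, y to its left, z up, the work surface at z = 0. Lengths are in m, angles in rad, forces in N, time in s.
With the tool pointing down it reaches from about 0.425 to 0.95 m from the base axis. Payload 14.7 kg.
Tool frame: the origin (TCP) lies midway between the tips of the shut fingers; the grasp point (between the pads) lies 19 mm behind it; z points along the fingers, y is the line along which they close (so a half turn about z gives the same grasp; the last joint's range is limited). The gripper opens to 85 mm and grips with 20 to 120 N. Pads are 22 mm wide; open, the fingers measure 114 mm over their backs; the gripper's body (76 mm by 85 mm) begins 54 mm behind the grasp point. The pads swing forward as they close: fully open they stand 13 mm farther back than shut.
Start: joints at [1.054, 0.48, 1.596, -0, 1.065, -0.047], TCP at [0.294, 0.58, 0.231] pointing down, gripper open.
Joint ranges: [-2.75, 2.75], [-0.82, 2.05], [0.23, 2.67], [-1.56, 4.7], [0.09, 2.69], [-2.92, 2.92]. Speed limits (rad/s): [1.89, 1.89, 2.39, 3.01, 3.01, 3.01].

INTERFACE

Orientations are given as a unit quaternion [x, y, z, w].
In Python, from station import r gives the robot as it stands.
- The arm moves only by the tool apply_moves, never from a script. Its argument "series" is a list of rows, each a list of 2 entries, a list of its own where there are three numbers: the shift along the tool's x, y, z in m, then the turn about the tool's z in rad. A call has 1 to 5 rows; each row is the pose to reach, as a shift and turn from the pose commanded when the call began, along the tool's axes at that moment; what a row does not reach only later rows make up. A row lasts 1/10 s, in which the tool goes at most 50 mm and 8.59 degrees, less where a joint would pass 70% of its speed; a pose out of reach is approached as far as the arm can. A call with a gripper value outside its range is refused whole. "gripper" is the finger opening in m, from 0 to 0.0854, set as the call begins (left out, the last holds). The fingers move at their own pace and stop on an object; the grip force is fixed at half the most. Time passes only in rows, so rows that repeat a pose let the fingers close. It gives the time, the measured TCP pose, the force, the opening and the grip force at its end, in the units of the state.
- r.state(): the state, without advancing time (a new reading comes with each control period).
- r.capture(name): name is "side" or "top" or "wrist"; returns a dict with "frame" (384x512x3 uint8, red, green, blue), "z_map" (384x512 float32, m along the optical axis (not along the pixel's ray), 0 where there is no reading), "fov_y" (degrees; the focal length in pixels is half the picture's height over the tangent of half this angle, whatever the lens; pixels are square), "cx", "cy" (the principal point, pixels), "R" (3x3) and "t" (3): a world point X has camera coordinates R X + t. Camera axes: x right, y down, z forward; pixel columns grow to the right and rows downward; lengths in m; the calibration is good to about 2 mm. A picture is of the moment at which its call begins.
- r.finish_job(): hands the job in; it is judged then, once.
The state is a dict: "time": time; "qpos": joint angles; "joint_vel": joint speeds; "effort": joint torques, N m; "tcp_pos": TCP position; "eef_rot": TCP orientation; "wrist_force": force on the tool from outside, world axes, zero at the start; "wrist_torque": the same for the moment, N m; "gripper_width": finger opening in m; "finger_force": force on a finger pad.
Only numpy, scipy, OpenCV 4.12 (cv2) and the standard library are available. Lean on these libraries where they do the work, as an engineer would, in place of code of your own. Each camera call takes 0.05 s, during which the arm holds its last target. There are 200 camera calls.

TASK

Crack the walnuts in the hand cracker: stand the steel pan squarely under its outlet, shut the feed gate, and put every walnut into the hopper. Then pull the gate fully open and crank forward at a steady pace, never faster than one turn a second and carrying it on through the heavy spot in each turn, until every nut has dropped into the pan; then push the gate fully shut again. Leave the other things on the bench where they are.

Things in the scene. Friction and masses are not known exactly. Their poses are not given: they have to be found in the camera images.
- cracker: Grey cast hand nut cracker with a steel hopper, fixed to the bench. Origin on the bench (z = 0) below its roll's axis; x points away from its front (which faces the robot, turned up to 0.2 rad), y to its left, z up: offsets called cracker x, y, z are in this frame. Above its stand the body and hopper fill x -47 to 111, y -41 to 41 mm, up to z = 290 mm; gears at the right to y = -72 mm.
- stand (a point): Underside of the three-legged stand's plate, at cracker (0, 0, 80) mm: 80 mm free height. Plate 8 mm thick: x -75 to 122, y -78 to 45 mm (to 78 mm behind x = 78). Legs 14 mm square at cracker (112, 68), (112, -68), (-62, -68) mm; the front left corner is open, so the pan goes in under the plate from the left (+y), its handle to the front.
- outlet (a point): Point on the bench (z = 0) below the middle of the outlet, 22 mm behind the cracker's origin along its x; nuts land within 45 mm of it in x and 25 mm in y. The ribbed roll, geared 4 to 1 to the crank, draws the nuts about one a turn past a spring jaw; uncranked, they stay above. 3 to 5 nuts take about 3 to 8 crank turns. Shells craze but nuts stay whole.
- hopper (a point): Middle of the hopper's mouth at its rim (z = 287 mm). The mouth is 145 mm long (cracker x -37 to 107 mm) and 78 mm wide (y) at the rim, its flared lip narrowing to 40 mm in the first 25 mm; the back wall slopes at 50 degrees down to the throat at x -37 to 38 mm. Its floor is the gate, 99 mm below the rim. Nuts may be let fall in from just inside or above the mouth.
- gate (a joint): Feed gate, a flat slide under the hopper: 0 m = fully shut (end stop), 0.055 m = fully open (end stop). Opening slides it towards the cracker's +y. About 2 to 3 N to move; it stays where it is left. Starts part or fully open.
- gate_tab (a point): Middle of the top edge of the gate's black upright tab, 34 mm wide (x), 10 mm thick (y), standing 33 mm above the flat strap (3 mm thick, 30 mm wide) that joins it to the gate. It is at cracker x = 0, y = 110 mm plus the gate's opening, z = 221 mm, and moves with the gate.
- crank (a joint): The crank on the cracker's right (-y), rad, without limit. 0 = handle straight up; it grows forwards: over the top towards the robot (cracker -x), down, and back up behind. Starts within 1.5 rad of 0. Once a turn, about when the handle is at the top, it goes heavy: 8 to 9 N at the handle (to 14 N as a nut is bitten), 1 to 3 N half a turn on; friction holds it where left.
- crank_hub (a point): Point on the crank's axis (cracker x = -60, y = -154, z = 135 mm) level with the middle of the handle. The axis runs along the cracker's y. The handle circles this point at radius 70 mm in the cracker's x-z plane. The crank arm and hub lie at cracker y -72 to -96 mm.
- handle_mid (a point): Point on the axis of the crank handle, 28 mm short of its free end, at cracker y = -154 mm; moves with the crank. The handle is a dark wooden grip 27 mm in diameter and 86 mm long, parallel to the cracker's y (from -96 to -182 mm); it spins freely on its pin, so a gripper that holds it need not turn.
- tray: Aluminium sheet tray 300 x 220 mm fixed on the bench to the right, floor 3 mm thick, rim 12 mm high, 3 mm thick. Origin under its middle, x along its length.
- nut1: A walnut, brown, 29 mm in diameter and 33 mm long (nearly round); origin at its centre. Lies in the tray at first. May be absent (3 to 5 are there).
- nut2: A walnut, brown, 29 mm in diameter and 33 mm long (nearly round); origin at its centre. Lies in the tray at first. May be absent (3 to 5 are there).
- nut3: A walnut, brown, 29 mm in diameter and 33 mm long (nearly round); origin at its centre. Lies in the tray at first. May be absent (3 to 5 are there).
- nut4: A walnut, brown, 29 mm in diameter and 33 mm long (nearly round); origin at its centre. Lies in the tray at first. May be absent (3 to 5 are there).
- nut5: A walnut, brown, 29 mm in diameter and 33 mm long (nearly round); origin at its centre. Lies in the tray at first. May be absent (3 to 5 are there).
- pan: Open dark steel pan 126 mm (x) by 104 mm (y) and 42 mm high, walls 3 mm, 0.2 kg, standing on the bench to the left. Origin at the middle of its underside; a flat bar handle points along its -x.
- pan_handle (a point): Point in the pan's handle, 138 mm from the pan's middle along its -x, 36 mm above its underside. The handle is a bar 16 mm wide, 10 mm thick and 126 mm long, from x = -61 to -187 mm (rounded end 24 mm wide).
- spice_jar: Bystander: a small spice jar with a cap. Origin at the middle of its underside.
- sugar_jar: Bystander: a squat glass jar. Origin at the middle of its underside.
- timer: Bystander: a round white kitchen timer. Origin at the middle of its underside.
- cup: Bystander: a small steel measuring cup in front of the crank side. Origin at the middle of its underside.
- scraper: Bystander: a bench scraper lying in front, to the left. Origin at the middle of its underside.
Not all that is in view belongs to the job. Leave any turquoise look-alike of the nut1 alone.

How it is judged:
On the way, in this order (a step that is already met when the one before it is completed fails the run):
1. the pan stands under the outlet, the gate is shut and every walnut lies in the hopper (horizontal distance between pan and outlet below 0.035 m and value of joint gate below 0.004 m and x of nut1 in the frame of cracker between -0.04 and 0.11 m and y of nut1 in the frame of cracker between -0.03 and 0.03 m and z of nut1 in the frame of cracker between 0.195 and 0.295 m and x of nut2 in the frame of cracker between -0.04 and 0.11 m and y of nut2 in the frame of cracker between -0.03 and 0.03 m and z of nut2 in the frame of cracker between 0.195 and 0.295 m and x of nut3 in the frame of cracker between -0.04 and 0.11 m and y of nut3 in the frame of cracker between -0.03 and 0.03 m and z of nut3 in the frame of cracker between 0.195 and 0.295 m and x of nut4 in the frame of cracker between -0.04 and 0.11 m and y of nut4 in the frame of cracker between -0.03 and 0.03 m and z of nut4 in the frame of cracker between 0.195 and 0.295 m and x of nut5 in the frame of cracker between -0.04 and 0.11 m and y of nut5 in the frame of cracker between -0.03 and 0.03 m and z of nut5 in the frame of cracker between 0.195 and 0.295 m), for 0.2 s.
2. the gate is pulled fully open (value of joint gate above 0.05 m), for 0.1 s.
3. the crank has been turned until every walnut has dropped into the pan (x of nut1 in the frame of pan between -0.063 and 0.063 m and y of nut1 in the frame of pan between -0.052 and 0.052 m and z of nut1 in the frame of pan between 0 and 0.065 m and x of nut2 in the frame of pan between -0.063 and 0.063 m and y of nut2 in the frame of pan between -0.052 and 0.052 m and z of nut2 in the frame of pan between 0 and 0.065 m and x of nut3 in the frame of pan between -0.063 and 0.063 m and y of nut3 in the frame of pan between -0.052 and 0.052 m and z of nut3 in the frame of pan between 0 and 0.065 m and x of nut4 in the frame of pan between -0.063 and 0.063 m and y of nut4 in the frame of pan between -0.052 and 0.052 m and z of nut4 in the frame of pan between 0 and 0.065 m and x of nut5 in the frame of pan between -0.063 and 0.063 m and y of nut5 in the frame of pan between -0.052 and 0.052 m and z of nut5 in the frame of pan between 0 and 0.065 m and horizontal distance between pan and outlet below 0.035 m and value of joint crank above 7 rad), for 0.2 s.
At the end, for the whole second after the job is handed in: Every walnut lies in the pan, the pan stands on the bench with its middle within 35 mm of the outlet point, the gate is shut (within 4 mm of its stop) and the crank is at rest (x of nut1 in the frame of pan between -0.063 and 0.063 m and y of nut1 in the frame of pan between -0.052 and 0.052 m and z of nut1 in the frame of pan between 0 and 0.065 m and x of nut2 in the frame of pan between -0.063 and 0.063 m and y of nut2 in the frame of pan between -0.052 and 0.052 m and z of nut2 in the frame of pan between 0 and 0.065 m and x of nut3 in the frame of pan between -0.063 and 0.063 m and y of nut3 in the frame of pan between -0.052 and 0.052 m and z of nut3 in the frame of pan between 0 and 0.065 m and x of nut4 in the frame of pan between -0.063 and 0.063 m and y of nut4 in the frame of pan between -0.052 and 0.052 m and z of nut4 in the frame of pan between 0 and 0.065 m and x of nut5 in the frame of pan between -0.063 and 0.063 m and y of nut5 in the frame of pan between -0.052 and 0.052 m and z of nut5 in the frame of pan between 0 and 0.065 m and horizontal distance between pan and outlet below 0.035 m and value of joint gate below 0.004 m and velocity of joint crank between -0.1 and 0.1 rad/s and linear speed of pan below 0.02 m/s); the robot touches nothing.
It fails at once if the crank is spun faster than about one turn a second (velocity of joint crank above 6.9 rad/s).
It fails at once if the crank is wrenched backwards (velocity of joint crank below -3 rad/s).
It fails at once if a bystander is shifted by more than 30 mm (distance of any of spice_jar, sugar_jar, timer, cup, scraper from where it was at the start of the episode above 0.03 m).
It fails at once if a walnut is dropped off the bench (height (world z) of any of nut1, nut2, nut3, nut4, nut5 below -0.05 m).
Of nut1, nut2, nut3, nut4, nut5 only 3 to 5 are there at a start; the rules pass over those that are not, and their reading is None.
At some moment in a run one of nut1, nut2, nut3, nut4, nut5 may be knocked a few centimetres aside while the robot is not near it.
It also fails if it takes over 210 s, if anything falls off the work surface, if the arm or the gripper's body presses on something with over 40 N, if the wrist force passes 120 N, or if a joint passes its speed limit or range.

## Working session

There is one attempt and no reset: what is moved stays moved. The work goes in short steps, Python scripts to look and compute and a tool call to move; the robot and the scene stay as the last step left them, time stands still between calls to the robot, and variables do not carry over. Pictures are saved under pics/ and viewed, at most 14 in all, crops included, and the job is handed in when it is done.

Besides the shell and the picture viewer there is one more tool, called after "Call:" as name(argument=value, ...), one argument or row to a line, values as JSON. apply_moves: Moves the arm, as the interface text tells. Its arguments: {"type":"object","properties":{"series":{"type":"array","items":{"type":"array"}},"gripper":{"type":"number"}},"required":["series"]}

```bash
ls; mkdir -p pics
python3 - <<'E'
from station import r
import cv2,numpy as np
for n in ("top","side"):
    c=r.capture(n); np.savez(f"pics/{n}0.npz",**c)
    cv2.imwrite(f"pics/{n}0.png",cv2.cvtColor(cv2.resize(c["frame"],(800,600),interpolation=cv2.INTER_CUBIC),cv2.COLOR_RGB2BGR))
    print(n,c["fov_y"],c["cx"],c["cy"],c["R"].round(3).tolist(),c["t"].round(3).tolist())
s=r.state();print(s["tcp_pos"],s["eef_rot"],s["gripper_width"])
E
```

```text
pics
top 48.06052788505895 256.43486195919496 190.72078881612433 [[-0.016, -1.0, -0.025], [-0.985, 0.02, -0.171], [0.171, 0.022, -0.985]] [-0.021, 0.58, 1.48]
side 44.8718874656979 248.09737675666867 195.21903288547014 [[0.962, -0.273, -0.021], [-0.152, -0.471, -0.869], [0.227, 0.839, -0.495]] [-0.568, 0.228, 1.425]
[0.29404036 0.57926734 0.23074544] [ 2.32725898e-01  9.72542212e-01 -5.24972065e-04 -1.64696206e-04] 0.08523299414281345
```

View pics/top0.png

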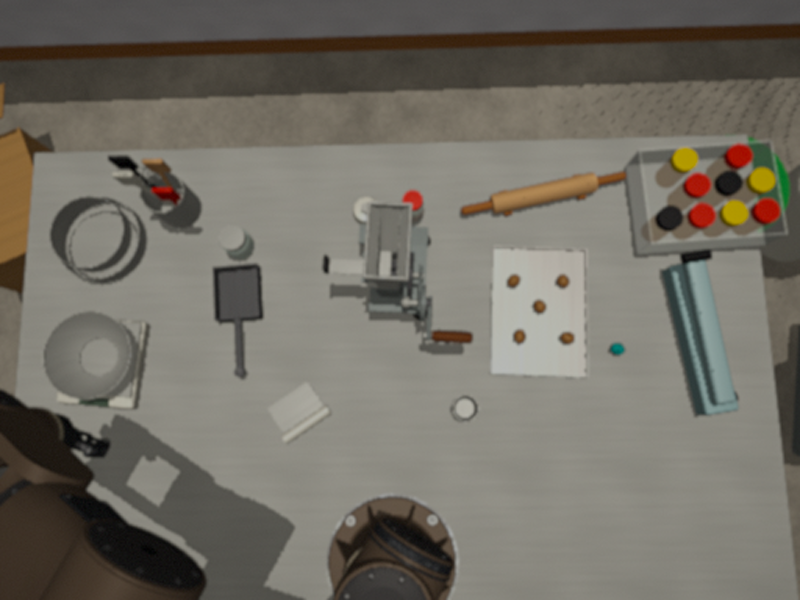

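View pics/side0.png

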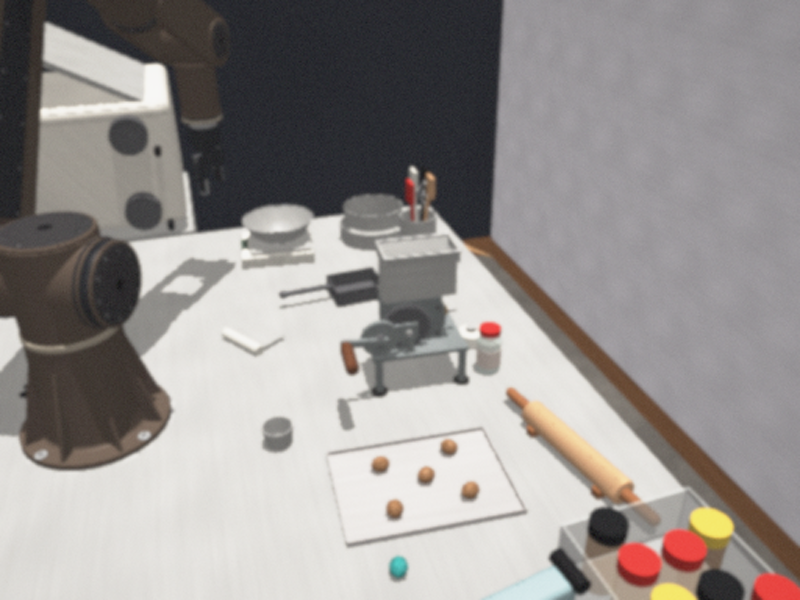

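The top view (800×600 zoom) shows five brown nuts in the tray at (513,281), (563,281), (540,306), (520,337) and (567,338). A turquoise look-alike lies at (617,349). The pan is at (238,293) with its handle end at (240,372), the gate tab at (327,264), the hopper at (388,243) and the crank handle at (452,336). The cup is at (463,408) and the scraper at (299,412). Things that could be mistaken for a target:
- **Nuts:** the turquoise ball at (617,349).
- **Pan:** the pot at (105,240) and the bowl at (90,355).
- **Crank handle:** the rolling pin's ends at (477,209) and (610,179).

I choose the brown nuts, the dark square pan, and the grip on the cracker.

```bash
cat > h.py <<'E'
import numpy as np, cv2
from station import r
from scipy.spatial.transform import Rotation as Rn
def load(n): return dict(np.load(f"pics/{n}.npz"))
def foc(c): return c["frame"].shape[0]/2/np.tan(np.radians(float(c["fov_y"]))/2)
def cloud(c):
    f=foc(c); z=c["z_map"].astype(float); v,u=np.mgrid[:z.shape[0],:z.shape[1]]
    P=np.stack([(u-c["cx"])*z/f,(v-c["cy"])*z/f,z],-1)
    W=(P-c["t"])@c["R"]; W[z==0]=np.nan; return W
def proj(c,X):
    p=np.asarray(X)@c["R"].T+c["t"]; return p[...,:2]/p[...,2:]*foc(c)+[float(c["cx"]),float(c["cy"])]
def ray(c,u,v):
    d=np.array([(u-c["cx"])/foc(c),(v-c["cy"])/foc(c),1.])@c["R"]; return -c["R"].T@c["t"],d
def hsv(c): return cv2.cvtColor(c["frame"],cv2.COLOR_RGB2HSV).astype(int)
def blobs(m,lo=8):
    n,l,s,ce=cv2.connectedComponentsWithStats(m.astype(np.uint8)); return [(i,s[i],ce[i],l==i) for i in range(1,n) if s[i][4]>=lo]
E
python3 - <<'E'
from h import *
for n in("top0","side0"):
    c=load(n);W=cloud(c);h=hsv(c)
    print(n,"table z",np.nanmedian(W[300:330,250:290,2] if n=="top0" else W[250:270,120:200,2]))
    m=(h[...,0]<20)&(h[...,1]>90)&(h[...,2]>50)
    for i,s,ce,mm in blobs(m):
        w=W[mm]; print("brown",s[4],(ce*1.5625).round(0),np.nanmedian(w,0).round(3),np.nanmax(w[:,2]).round(3))
c=load("top0");W=cloud(c)
def reg(x0,x1,y0,y1,zlo,zhi):
    a=np.zeros(W.shape[:2],bool);k=lambda v:int(v/1.5625)
    a[k(y0):k(y1),k(x0):k(x1)]=1
    m=a&(W[...,2]>zlo)&(W[...,2]<zhi); return W[m][:,:2],W[m][:,2]
for nm,a in dict(hop=(340,440,190,330,.275,.31),tab=(310,345,240,290,.2,.24),pan=(200,275,255,330,.03,.06),panh=(225,255,320,385,.02,.06),handle=(430,480,320,350,.05,.25)).items():
    xy,z=reg(*a)
    if len(z)<5: print(nm,len(z));continue
    rc=cv2.minAreaRect(xy.astype(np.float32)*1000)
    print(nm,len(z),"rect",np.round(rc[0]),np.round(rc[1]),round(rc[2],1),"z",np.percentile(z,[5,50,95]).round(3),"mean",xy.mean(0).round(3))
E
```

```text
top0 table z 0.0007398943068672655
brown 4586 [400.  42.] [ 1.659 -0.034 -0.705] -0.64
brown 61 [ 1. 98.] [ 1.325  1.226 -0.393] -0.341
brown 1916 [ 15. 203.] [ 1.     1.187 -0.433] -0.414
brown 256 [738. 156.] [ 0.871 -0.783  0.127] 0.138
brown 278 [162. 181.] [0.835 0.466 0.22 ] 0.251
brown 1090 [543. 193.] [ 0.824 -0.369  0.041] 0.058
brown 254 [697. 185.] [ 0.806 -0.689  0.127] 0.135
brown 121 [413. 199.] [ 0.797 -0.067  0.105] 0.29
brown 274 [765. 210.] [ 0.744 -0.832  0.127] 0.136
brown 271 [701. 215.] [ 0.737 -0.693  0.126] 0.138
brown 35 [513. 280.] [ 0.619 -0.291  0.028] 0.039
brown 37 [562. 281.] [ 0.617 -0.404  0.028] 0.037
brown 39 [539. 306.] [ 0.558 -0.348  0.028] 0.037
brown 153 [451. 336.] [ 0.479 -0.14   0.152] 0.16
brown 38 [519. 336.] [ 0.491 -0.299  0.028] 0.037
brown 41 [567. 337.] [ 0.485 -0.406  0.029] 0.037
brown 358 [ 12. 463.] [0.27  0.422 0.742] 0.754
brown 74 [ 54. 478.] [0.25  0.37  0.741] 0.752
brown 3341 [ 44. 554.] [0.184 0.327 0.838] 0.918
brown 13 [363. 526.] [0.077 0.061 0.016] 0.099
brown 85 [376. 553.] [0.09  0.011 0.373] 0.398
brown 13 [431. 572.
[... 582 characters left out ...]
[ 0.489 -0.309  0.027] 0.036
brown 56 [426. 474.] [ 0.557 -0.358  0.027] 0.037
brown 65 [470. 489.] [ 0.616 -0.414  0.028] 0.035
brown 67 [394. 508.] [ 0.483 -0.419  0.028] 0.036
brown 1336 [661. 556.] [ 0.781 -0.697  0.128] 0.133
brown 455 [774. 587.] [ 0.876 -0.781  0.128] 0.132
hop 557 rect [655. -13.] [ 88. 154.] 85.9 z [0.276 0.285 0.292] mean [ 0.655 -0.011]
tab 41 rect [628. 118.] [11. 32.] 81.2 z [0.203 0.219 0.223] mean [0.627 0.118]
pan 235 rect [606. 349.] [175. 106.] 4.7 z [0.031 0.039 0.047] mean [0.601 0.35 ]
panh 191 rect [480. 342.] [136.  34.] 12.1 z [0.032 0.039 0.046] mean [0.476 0.34 ]
handle 222 rect [ 482. -135.] [97. 41.] 71.8 z [0.142 0.15  0.157] mean [ 0.481 -0.137]
```

```bash
cat >> h.py <<'E'
def plan(x,y,z,yaw=None):
    "shift in tool axes and turn to bring TCP to world x,y,z with tool y at yaw deg (mod 180)"
    s=r.state(); R=Rn.from_quat(s["eef_rot"]).as_matrix(); d=np.array([x,y,z])-s["tcp_pos"]
    ty=np.degrees(np.arctan2(R[1,1],R[0,1])); out=(R.T@d).round(4)
    t=None
    if yaw is not None: t=-((yaw-ty+90)%180-90)
    print("shift",out.tolist(),"turn rad",None if t is None else round(np.radians(t),3),"deg",t,"| tcp",s["tcp_pos"].round(4),"ty",round(ty,1),"q6",s["qpos"][5].round(2),"t",round(s["time"],1),"w",round(s["gripper_width"],4))
def snap(cam,name,crop=None,k=None,view=True):
    c=r.capture(cam); np.savez(f"pics/{name}.npz",**c)
    im=c["frame"]
    if crop: im=im[crop[1]:crop[3],crop[0]:crop[2]]
    k=k or min(800/im.shape[1],600/im.shape[0])
    if view: cv2.imwrite(f"pics/{name}.png",cv2.cvtColor(cv2.resize(im,None,fx=k,fy=k,interpolation=cv2.INTER_CUBIC),cv2.COLOR_RGB2BGR))
    return c
E
python3 - <<'E'
from h import *
c=snap("wrist","w0"); s=r.state(); R=Rn.from_quat(s["eef_rot"]).as_matrix()
C=-c["R"].T@c["t"]; print("cam in tool",(R.T@(C-s["tcp_pos"])).round(4)); print("axes in tool (rows cam)",(c["R"]@R).round(3),c["fov_y"])
plan(0.61,0.15,0.45,85)
plan(0.61,0.0,0.5,85)
# pan pose: dark pixels
for n in("top0","side0"):
    c=load(n);W=cloud(c)
    m=(W[...,2]>.012)&(W[...,2]<.055)&(W[...,0]>.38)&(W[...,0]<.72)&(W[...,1]>.25)&(W[...,1]<.42)&(c["frame"].max(-1)<110)
    p=W[m]; b=p[(p[:,0]>.54)];hh=p[(p[:,0]<.525)]
    print(n,len(b),len(hh),cv2.minAreaRect(b[:,:2].astype(np.float32)*1000)); 
    q=hh[:,:2]; v=np.linalg.svd(q-q.mean(0))[2][0]; print("handle",q.mean(0).round(3),q[:,0].min().round(3),np.degrees(np.arctan2(v[1],v[0])).round(1), np.percentile(hh[:,2],[10,50,90]).round(3))
E
```

```text
cam in tool [ 0.0738 -0.0009 -0.1419]
axes in tool (rows cam) [[ 0.     1.    -0.   ]
 [-0.958  0.    -0.286]
 [-0.286  0.     0.958]] 59.417537835365586
shift [-0.476, -0.24, -0.219] turn rad -0.383 deg -21.916658767052695 | tcp [0.2941 0.5793 0.2308] ty 63.1 q6 -0.05 t 0.1 w 0.0851
shift [-0.5439, -0.3738, -0.2689] turn rad -0.383 deg -21.916658767052695 | tcp [0.2941 0.5793 0.2308] ty 63.1 q6 -0.05 t 0.1 w 0.0851
top0 383 159 ((628.456787109375, 350.4920654296875), (177.58309936523438, 106.02918243408203), 3.9406495094299316)
handle [0.466 0.339] 0.412 -175.9 [0.035 0.04  0.045]
side0 412 1 ((603.8953857421875, 347.6279602050781), (129.00326538085938, 123.30667114257812), 5.224097728729248)
handle [0.418 0.323] 0.418 0.0 [0.041 0.041 0.041]
```

```bash
python3 -c "
from h import *
plan(0.53,0.17,0.45,85)"
```

```text
shift [-0.3957, -0.2584, -0.219] turn rad -0.383 deg -21.916658767052695 | tcp [0.2941 0.5793 0.2308] ty 63.1 q6 -0.05 t 0.1 w 0.0851
```

Call:
apply_moves(
  series=[
    [[-0.1,-0.06,-0.1],-0.1],
    [[-0.2,-0.13,-0.16],-0.2],
    [[-0.39,-0.26,-0.22],-0.38],
    [[-0.39,-0.26,-0.22],-0.38],
    [[-0.39,-0.26,-0.22],-0.38],
  ],
)

```text
time: 0.65
tcp_pos: [0.4021, 0.3899, 0.3477]
eef_rot: [0.044, 0.999, -0.0, -0.0]
wrist_force: [2.2, -0.8, 0.0]
gripper_width: 0.0853
finger_force: 0.0
```

```bash
python3 -c "
from h import *
plan(0.53,0.17,0.45,85)"
```

```text
shift [-0.1466, -0.2078, -0.1022] turn rad -0.0 deg -0.022063253548552098 | tcp [0.4021 0.3899 0.3477] ty 85.0 q6 -0.77 t 0.7 w 0.0853
```

Call:
apply_moves(
  series=[
    [[-0.147,-0.208,-0.102],0],
    [[-0.147,-0.208,-0.102],0],
    [[-0.147,-0.208,-0.102],0],
    [[-0.147,-0.208,-0.102],0],
    [[-0.147,-0.208,-0.102],0],
  ],
)

```text
time: 1.15
tcp_pos: [0.5186, 0.1889, 0.4408]
eef_rot: [0.045, 0.999, 0.0, -0.0]
wrist_force: [0.6, 0.1, -1.3]
gripper_width: 0.0856
finger_force: 0.0
```

Call:
apply_moves(
  series=[
    [[-0.02,-0.02,-0.01],0],
    [[-0.02,-0.02,-0.01],0],
    [[-0.02,-0.02,-0.01],0],
  ],
)

```text
time: 1.45
tcp_pos: [0.5364, 0.1686, 0.4497]
eef_rot: [0.046, 0.999, 0.0, -0.0]
wrist_force: [0.3, -0.2, 0.3]
gripper_width: 0.0857
finger_force: 0.0
```

```bash
python3 -c "
from h import *
c=snap('wrist','w1');plan(0.53,0.17,0.45,85)"
```

```text
shift [0.0059, 0.0003, -0.0005] turn rad -0.003 deg -0.16549864110177737 | tcp [0.5359 0.1692 0.4495] ty 84.8 q6 -1.23 t 1.5 w 0.0855
```

View pics/w1.png

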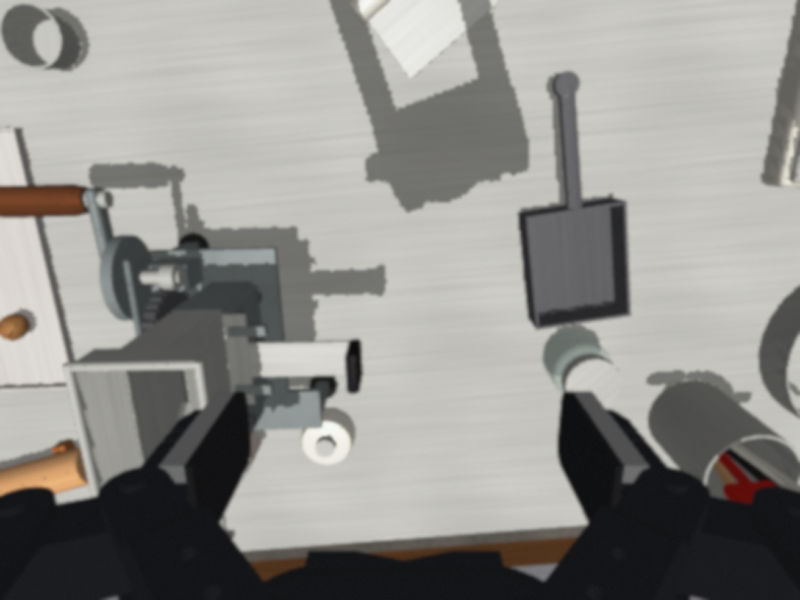

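Run:
```python
from h import *
from scipy.optimize import least_squares
def near(W,a,b): return np.all((W>a)&(W<b),-1)
cs={n:load(n) for n in("top0","side0","w1")}; Ws={n:cloud(c) for n,c in cs.items()}
for use in (["top0"],["side0"],["w1"],["top0","side0","w1"]):
    rim=np.concatenate([Ws[n][near(Ws[n],(.55,-.09,.281),(.76,.06,.294))] for n in use])
    tabs=[Ws[n][near(Ws[n],(.59,.08,.214),(.67,.18,.23))] for n in use]
    tab=np.concatenate(tabs)
    def loc(p,P): c,s=np.cos(p[2]),np.sin(p[2]); d=P[:,:2]*1000-p[:2]; return np.c_[d@[c,s],d@[-s,c]]
    def f(p):
        L=loc(p,rim); dx=np.minimum(abs(L[:,0]+39),abs(L[:,0]-109)); dy=np.minimum(abs(L[:,1]-40),abs(L[:,1]+40))
        t=loc(p,tab)[:,0].mean() if len(tab) else 0
        return np.r_[np.minimum(dx,dy)/np.sqrt(len(rim)),t*.5]
    best=min((least_squares(f,[623+a,-10+b,y],loss="soft_l1",f_scale=.3) for a in(-8,0,8) for b in(-6,0,6) for y in(-.14,-.07,0)),key=lambda s:s.cost)
    L=loc(best.x,rim); T=loc(best.x,tab) if len(tab) else np.zeros((1,2))
    print(use,len(rim),best.x.round(3),round(best.cost,3),"rim ext",np.percentile(L,[3,97],axis=0).round().tolist(),"tab",T.mean(0).round(1),T.min(0).round(),T.max(0).round(), [t.mean(0).round(4).tolist() for t in tabs if len(t)],[np.median(t[:,2]).round(4) for t in tabs if len(t)])
p=best.x
for n in Ws:
    h=hsv(cs[n]); m=(h[...,0]<20)&(h[...,1]>90)&near(Ws[n],(.4,-.24,.06),(.6,-.07,.26)); P=Ws[n][m]
    L=loc(p,P); k=np.polyfit(L[:,1],L[:,0],1); print(n,"handle n",len(P),"x",L[:,0].mean().round(1),"y",L[:,1].min().round(),L[:,1].max().round(),"slope",k[0].round(3),"z95",np.percentile(P[:,2],95).round(4))
for n in("top0","w1"):
    W=Ws[n]; m=near(W,(.5,-.1,.084),(.8,.12,.094)); L=loc(p,W[m]); print(n,"plate",len(L),np.percentile(L,[1,99],axis=0).round())
W=Ws["w1"];fr=cs["w1"]["frame"]
m=near(W,(.36,.25,.025),(.72,.44,.052))&(fr.max(-1)<130); P=W[m]
b=P[(P[:,0]>.53)&(P[:,2]>.036)]; hd=P[P[:,0]<.53]
print("pan rim",cv2.minAreaRect(b[:,:2].astype(np.float32)*1000),np.median(b[:,2]))
q=hd[:,:2]; k=np.polyfit(q[:,0],q[:,1],1); print("handle yaw",np.degrees(np.arctan(k[0])),"y at .46",np.polyval(k,.46),"xmin",q[:,0].min(),"z",np.percentile(hd[:,2],[10,50,90]))
```

```text
['top0'] 365 [ 6.19196e+02 -1.07480e+01 -6.30000e-02] 2.588 rim ext [[-40.0, -43.0], [111.0, 43.0]] tab [ -0.2 129.1] [-16. 125.] [ 16. 135.] [[0.6271, 0.1181, 0.2196]] [np.float64(0.2201)]
['side0'] 352 [ 6.1784e+02 -1.2700e+01 -7.2000e-02] 3.43 rim ext [[-40.0, -44.0], [110.0, 45.0]] tab [0. 0.] [0. 0.] [0. 0.] [] []
['w1'] 1712 [ 6.17218e+02 -7.35900e+00 -6.60000e-02] 1.426 rim ext [[-41.0, -44.0], [50.0, 42.0]] tab [-1.000e-01  1.286e+02] [-16. 123.] [ 17. 133.] [[0.6257, 0.1209, 0.2196]] [np.float64(0.2199)]
['top0', 'side0', 'w1'] 2429 [ 6.17195e+02 -8.64400e+00 -7.20000e-02] 3.511 rim ext [[-41.0, -44.0], [109.0, 43.0]] tab [ -0.7 129.5] [-16. 123.] [ 17. 135.] [[0.6271, 0.1181, 0.2196], [0.6257, 0.1209, 0.2196]] [np.float64(0.2201), np.float64(0.2199)]
top0 handle n 153 x -128.2 y -180.0 -101.0 slope 0.004 z95 0.1572
side0 handle n 107 x -129.8 y -186.0 -104.0 slope -0.008 z95 0.1553
w1 handle n 933 x -129.4 y -168.0 -96.0 slope -0.009 z95 0.1535
top0 plate 562 [[-71. -79.]
 [124.  74.]]
w1 plate 2831 [[-74. -69.]
 [122.  77.]]
pan rim ((623.6840209960938, 352.65972900390625), (187.02919006347656, 103.61871337890625), 3.791637659072876) 0.04107659257394792
handle yaw 4.077987727786929 y at .46 0.3400864384537678 xmin 0.4089999900623489 z [0.03795267 0.04034252 0.04178398]
```

The wrist view shows the white-lidded sugar jar at (327,443), the black gate tab at (353,365), the pan at (575,262) with its handle tip at (566,82), and the crank handle at (45,200). The fitted cracker pose is about (0.6175, −0.009) m with yaw −0.068 rad, and the gate is about 19 mm open. I'll grasp the pan handle first.

```bash
python3 -c "
from h import *
plan(0.4365,0.3384,0.10,94.1)"
```

```text
shift [0.1138, 0.1596, 0.3496] turn rad -0.162 deg -9.265498641101772 | tcp [0.5359 0.1692 0.4495] ty 84.8 q6 -1.23 t 1.5 w 0.0855
```

Call:
apply_moves(
  series=[
    [[0.114,0.16,0.35],-0.16],
    [[0.114,0.16,0.35],-0.16],
    [[0.114,0.16,0.35],-0.16],
    [[0.114,0.16,0.35],-0.16],
    [[0.114,0.16,0.35],-0.16],
  ],
  gripper=0.06,
)

```text
time: 2.0
tcp_pos: [0.4725, 0.2762, 0.2303]
eef_rot: [-0.036, 0.999, 0.0, -0.0]
wrist_force: [1.1, 0.0, -0.3]
gripper_width: 0.06
finger_force: 0.0
```

```bash
python3 -c "
from h import *
plan(0.4365,0.3384,0.10,94.1)"
```

```text
shift [0.0314, 0.0646, 0.1303] turn rad 0.0 deg 0.01148055270179782 | tcp [0.4725 0.2762 0.2303] ty 94.1 q6 -1.17 t 2.0 w 0.06
```

Call:
apply_moves(
  series=[
    [[0.027,0.058,0.12],0],
    [[0.027,0.058,0.12],0],
    [[0.027,0.058,0.12],0],
    [[0.027,0.058,0.12],0],
    [[0.027,0.058,0.12],0],
  ],
)

```text
time: 2.5
tcp_pos: [0.4425, 0.3311, 0.112]
eef_rot: [-0.036, 0.999, -0.0, -0.001]
wrist_force: [0.6, 0.4, -0.5]
gripper_width: 0.06
finger_force: 0.0
```

Run:
```python
from h import *
c=snap("wrist","w2",view=False);W=cloud(c)
m=(W[...,2]>.03)&(W[...,2]<.05)&(W[...,0]<.55)&(W[...,0]>.38)&(abs(W[...,1]-.34)<.04)&(c["frame"].max(-1)<130)
P=W[m];k=np.polyfit(P[:,0],P[:,1],1);print(len(P),"yaw",np.degrees(np.arctan(k[0])),"y@.4365",np.polyval(k,.4365),P[:,0].min(),P[:,0].max(),np.percentile(P[:,2],[10,50,90]))
m=(W[...,2]>.03)&(W[...,2]<.05)&(W[...,0]>.5)&(W[...,0]<.7)&(W[...,1]>.25)&(W[...,1]<.43);P=W[m];print(np.percentile(P,[1,99],axis=0).round(3).tolist(),len(P))
plan(0.4365,0.3384,0.018,94.1)
```

```text
5385 yaw 0.6974008848641576 y@.4365 0.3406502442415199 0.40775050707521 0.5482952774313823 [0.03688791 0.04027722 0.04129976]
[[0.501, 0.297, 0.03], [0.562, 0.398, 0.043]] 2843
shift [0.0066, 0.0078, 0.095] turn rad -0.0 deg -0.007266201528267402 | tcp [0.4436 0.331  0.113 ] ty 94.1 q6 -1.06 t 2.5 w 0.0597
```

Call:
apply_moves(
  series=[
    [[0.007,0.008,0.04],0],
    [[0.007,0.008,0.07],0],
    [[0.007,0.008,0.095],0],
    [[0.007,0.008,0.095],0],
    [[0.007,0.008,0.095],0],
  ],
)

```text
time: 3.05
tcp_pos: [0.437, 0.3382, 0.0186]
eef_rot: [-0.035, 0.999, 0.0, 0.001]
wrist_force: [-0.4, -0.4, 0.4]
gripper_width: 0.06
finger_force: 0.0
```

Call:
apply_moves(
  series=[
    [[0,0,0],0],
    [[0,0,0],0],
    [[0,0,0],0],
    [[0,0,0],0],
    [[0,0,0],0],
  ],
  gripper=0.0,
)

```text
time: 3.55
tcp_pos: [0.4363, 0.3384, 0.0175]
eef_rot: [-0.035, 0.999, 0.0, 0.0]
wrist_force: [1.1, 2.1, 2.5]
gripper_width: 0.0147
finger_force: 58.5
```

```bash
python3 -c "
from h import *
print(r.state()['finger_force']);plan(0.48,0.0004,0.02,86.1);plan(0.44,0.338,0.03,86.1)"
```

```text
58.53385090827942
shift [-0.0198, -0.3403, -0.0027] turn rad 0.138 deg 7.9321548099934915 | tcp [0.4363 0.3384 0.0175] ty 94.0 q6 -1.04 t 3.5 w 0.0147
shift [-0.0037, -0.0007, -0.0125] turn rad 0.138 deg 7.9321548099934915 | tcp [0.4363 0.3384 0.0175] ty 94.0 q6 -1.04 t 3.5 w 0.0147
```

Call:
apply_moves(
  series=[
    [[0,-0.01,-0.003],0.03],
    [[0,-0.03,-0.003],0.06],
    [[0,-0.055,-0.003],0.09],
    [[0,-0.08,-0.003],0.115],
    [[0,-0.1,-0.003],0.138],
  ],
)

```text
time: 4.05
tcp_pos: [0.4425, 0.2368, 0.02]
eef_rot: [0.035, 0.999, -0.0, -0.0]
wrist_force: [-0.3, 0.6, -0.7]
gripper_width: 0.0149
finger_force: 58.9
```

Call:
apply_moves(
  series=[
    [[0,0,0],0],
    [[0,0,0],0],
  ],
)

```text
time: 4.25
tcp_pos: [0.4429, 0.2378, 0.02]
eef_rot: [0.035, 0.999, -0.0, -0.0]
wrist_force: [-0.1, -1.0, -1.3]
gripper_width: 0.0144
finger_force: 58.9
```

Run:
```python
from h import *
s=r.state();print(s['finger_force'],s['wrist_force'])
c=snap("wrist","w3",view=True);plan(0.48,0.0004,0.02,86.1)
```

```text
58.87956261634827 [-0.08575387 -0.99583115 -1.2502379 ]
shift [-0.0532, -0.2348, 0.0] turn rad -0.0 deg -0.02433007021505773 | tcp [0.443  0.2383 0.02  ] ty 86.1 q6 -1.07 t 4.3 w 0.0148
```

View pics/w3.png

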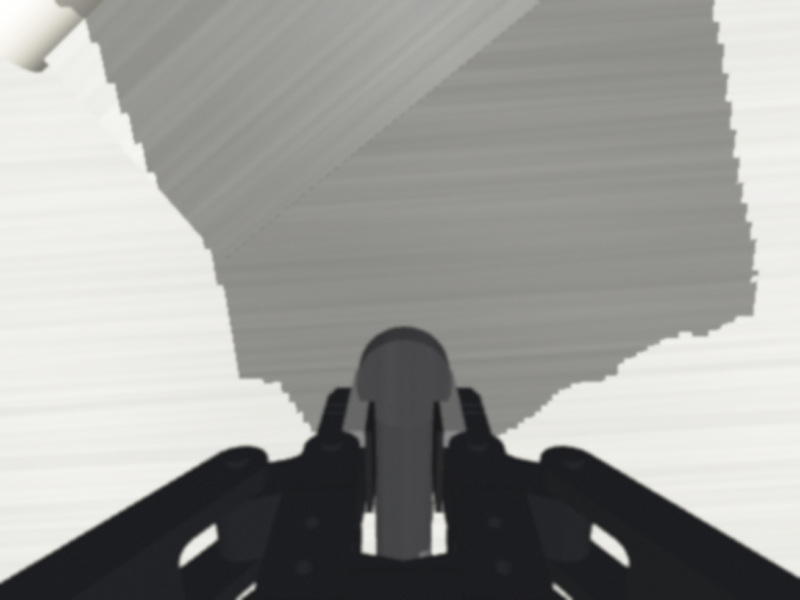

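The grip holds the handle centrally at (402,400), and the handle runs straight. The scraper at (25,35) is clear of the path. I'll carry on under the cracker.

Call:
apply_moves(
  series=[
    [[-0.01,-0.03,0],0],
    [[-0.02,-0.07,0],0],
    [[-0.03,-0.11,0],0],
    [[-0.04,-0.15,0],0],
    [[-0.05,-0.185,0],0],
  ],
)

```text
time: 4.8
tcp_pos: [0.4806, 0.0494, 0.02]
eef_rot: [0.033, 0.999, 0.0, 0.0]
wrist_force: [1.0, 0.1, -1.8]
gripper_width: 0.0145
finger_force: 59.0
```

Call:
apply_moves(
  series=[
    [[-0.003,-0.02,0],0],
    [[-0.003,-0.04,0],0],
    [[-0.003,-0.05,0],0],
    [[-0.003,-0.05,0],0],
    [[-0.003,-0.05,0],0],
  ],
)

```text
time: 5.3
tcp_pos: [0.48, 0.001, 0.02]
eef_rot: [0.034, 0.999, 0.0, 0.0]
wrist_force: [-0.0, -1.1, -1.3]
gripper_width: 0.0144
finger_force: 59.0
```

Run:
```python
from h import *
s=r.state();print(s['finger_force'],s['wrist_force']);plan(0.48,0.0004,0.02,86.1)
for n in("top","side"):
    c=snap(n,n+"1",view=False);W=cloud(c)
    def near(W,a,b): return np.all((W>a)&(W<b),-1)
    m=near(W,(.5,-.12,.02),(.74,.12,.055))&(c["frame"].max(-1)<120)
    P=W[m]; print(n,len(P),np.percentile(P,[1,50,99],axis=0).round(3).tolist())
```

```text
59.0313720703125 [-0.03983576 -1.10975468 -1.29040429]
shift [-0.0, -0.0006, 0.0] turn rad 0.0 deg 0.013705321063028464 | tcp [0.48  0.001 0.02 ] ty 86.1 q6 -1.56 t 5.3 w 0.0144
top 3 [[0.601, 0.041, 0.036], [0.603, 0.041, 0.04], [0.608, 0.042, 0.043]]
side 374 [[0.528, -0.095, 0.02], [0.632, -0.064, 0.035], [0.725, -0.007, 0.054]]
```

Call:
apply_moves(
  series=[
    [[0,0,0.003],0],
    [[0,0,0.003],0],
  ],
)

```text
time: 5.6
tcp_pos: [0.4799, 0.0009, 0.0168]
eef_rot: [0.033, 0.999, 0.0, -0.0]
wrist_force: [-1.6, 0.5, 4.6]
gripper_width: 0.0144
finger_force: 59.7
```

Call:
apply_moves(
  series=[
    [[0,0,0],0],
    [[0,0,0],0],
    [[0,0,0],0],
    [[0,0,0],0],
  ],
  gripper=0.05,
)

```text
time: 6.0
tcp_pos: [0.48, 0.0003, 0.017]
eef_rot: [0.034, 0.999, -0.0, 0.0]
wrist_force: [0.4, 0.1, 0.0]
gripper_width: 0.0502
finger_force: 0.0
```

Call:
apply_moves(
  series=[
    [[0,0,-0.05],0],
    [[0,0,-0.1],0],
    [[0,0.05,-0.14],0],
    [[0.02,0.09,-0.15],0],
    [[0.02,0.09,-0.15],0],
  ],
)

```text
time: 6.5
tcp_pos: [0.4659, 0.0946, 0.1692]
eef_rot: [0.033, 0.999, 0.001, 0.001]
wrist_force: [0.0, -1.9, -1.6]
gripper_width: 0.0505
finger_force: 0.0
```

Run:
```python
from h import *
c=snap("wrist","w4");W=cloud(c);plan(0.48,0.0004,0.02,86.1)
m=np.all((W>(.38,-.1,.03))&(W<(.74,.1,.046)),-1)&(c["frame"].max(-1)<130);P=W[m]
hd=P[P[:,0]<.57];k=np.polyfit(hd[:,0],hd[:,1],1);print("handle",len(hd),np.degrees(np.arctan(k[0])),hd[:,0].min(),"y@.48",np.polyval(k,.48))
b=P[P[:,0]>.57];print("pan",len(b),np.percentile(b,[1,99],axis=0).round(3).tolist())
```

```text
shift [-0.02, -0.0925, 0.1485] turn rad 0.003 deg 0.16507493333541845 | tcp [0.4658 0.094  0.1685] ty 86.3 q6 -1.37 t 6.5 w 0.0495
handle 2267 -25.175524190563397 0.4516761304998784 y@.48 0.002269443799408022
pan 358 [[0.587, 0.03, 0.03], [0.634, 0.046, 0.043]]
```

View pics/w4.png

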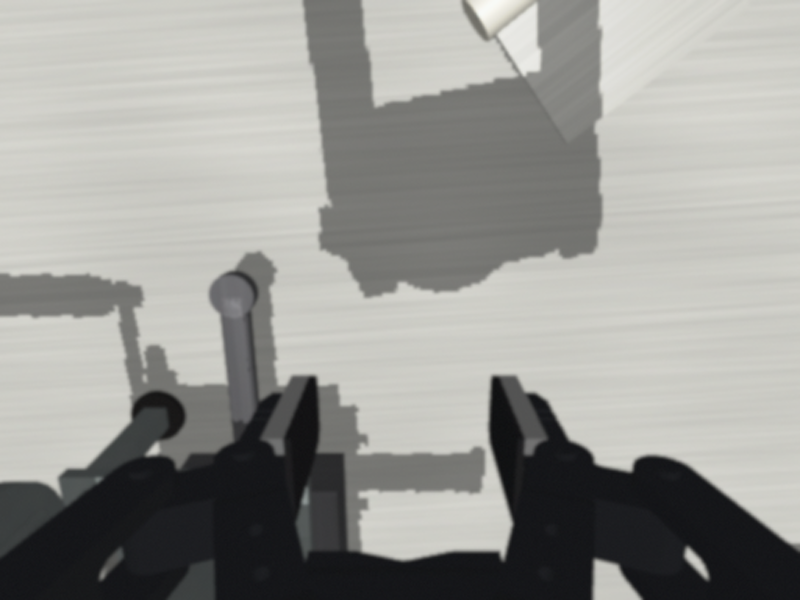

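Run:
```python
from h import *
plan(0.6263,0.1194,0.26,86.1)
```

```text
shift [-0.1587, 0.0359, -0.0911] turn rad 0.003 deg 0.16507493333541845 | tcp [0.4658 0.094  0.1685] ty 86.3 q6 -1.37 t 6.5 w 0.0495
```

Call:
apply_moves(
  series=[
    [[-0.02,0.036,-0.05],0],
    [[-0.06,0.036,-0.091],0],
    [[-0.11,0.036,-0.091],0],
    [[-0.159,0.036,-0.091],0],
    [[-0.159,0.036,-0.091],0],
  ],
)

```text
time: 7.05
tcp_pos: [0.6318, 0.1151, 0.2576]
eef_rot: [0.034, 0.999, -0.0, 0.001]
wrist_force: [-0.3, 0.8, 0.6]
gripper_width: 0.0499
finger_force: 0.0
```

Call:
apply_moves(
  series=[
    [[0,0,0],0],
    [[0,0,0],0],
  ],
)

```text
time: 7.25
tcp_pos: [0.6262, 0.1157, 0.2567]
eef_rot: [0.034, 0.999, -0.0, -0.001]
wrist_force: [0.2, -0.4, -0.1]
gripper_width: 0.0501
finger_force: 0.0
```

Run:
```python
from h import *
plan(0.6263,0.1194,0.197,86.1)
c=snap("wrist","w5",view=False);W=cloud(c);m=np.all((W>(.59,.07,.21))&(W<(.67,.18,.23)),-1);P=W[m];print(len(P),P.mean(0) if len(P) else 0)
c=snap("top","top2",view=False);W=cloud(c);m=np.all((W>(.59,.07,.21))&(W<(.67,.18,.23)),-1);P=W[m];print(len(P))
```

```text
shift [0.0, 0.0037, 0.0597] turn rad -0.0 deg -0.02394864556003995 | tcp [0.6262 0.1157 0.2567] ty 86.1 q6 -1.37 t 7.2 w 0.0501
982 [0.62473662 0.12014271 0.21947924]
5
```

Call:
apply_moves(
  series=[
    [[0,0.004,0.03],0],
    [[0,0.004,0.06],0],
    [[0,0.004,0.06],0],
    [[0,0.004,0.06],0],
  ],
)

```text
time: 7.75
tcp_pos: [0.6268, 0.1206, 0.1985]
eef_rot: [0.034, 0.999, -0.0, -0.0]
wrist_force: [-0.3, 0.3, 0.1]
gripper_width: 0.05
finger_force: 0.0
```

Call:
apply_moves(
  series=[
    [[0,0,0],0],
    [[0,0,0],0],
    [[0,0,0],0],
    [[0,0,0],0],
    [[0,0,0],0],
  ],
  gripper=0.0,
)

```text
time: 8.25
tcp_pos: [0.628, 0.1206, 0.1994]
eef_rot: [0.034, 0.999, 0.0, 0.001]
wrist_force: [-2.2, -0.7, 9.1]
gripper_width: 0.0087
finger_force: 60.1
```

Call:
apply_moves(
  series=[
    [[0,-0.005,0],0],
    [[0,-0.01,0],0],
    [[0,-0.015,0],0],
    [[0,-0.018,0],0],
    [[0,-0.018,0],0],
  ],
)

```text
time: 8.75
tcp_pos: [0.6267, 0.1024, 0.1994]
eef_rot: [0.034, 0.999, 0.0, 0.001]
wrist_force: [-2.1, -2.1, 9.7]
gripper_width: 0.0088
finger_force: 60.3
```

Run:
```python
from h import *
s=r.state();print(s['finger_force'],s['wrist_force']);x=s['tcp_pos'];a=-.068;d=x[:2]*1000-[617.5,-9];print("cracker y",d@[-np.sin(a),np.cos(a)],x)
```

```text
60.25889039039612 [-2.06589037 -2.12114725  9.66992479]
cracker y 111.7514946678784 [0.62670188 0.10238367 0.19939918]
```

Call:
apply_moves(
  series=[
    [[0,-0.001,0],0],
    [[0,-0.002,0],0],
    [[0,-0.002,0],0],
  ],
)

```text
time: 9.05
tcp_pos: [0.6266, 0.1008, 0.1994]
eef_rot: [0.034, 0.999, 0.0, 0.001]
wrist_force: [-2.7, 0.6, 9.2]
gripper_width: 0.0091
finger_force: 60.2
```

Call:
apply_moves(
  series=[
    [[0,-0.001,0],0],
    [[0,-0.0015,0],0],
    [[0,-0.0015,0],0],
  ],
)

```text
time: 9.35
tcp_pos: [0.6266, 0.1006, 0.1994]
eef_rot: [0.034, 0.999, 0.001, 0.001]
wrist_force: [-1.7, 11.6, 8.9]
gripper_width: 0.0086
finger_force: 60.2
```

Call:
apply_moves(
  series=[
    [[0,0.001,0],0],
    [[0,0.001,0],0],
  ],
)

```text
time: 9.55
tcp_pos: [0.6266, 0.1007, 0.1994]
eef_rot: [0.034, 0.999, 0.0, 0.001]
wrist_force: [-1.5, 3.4, 9.2]
gripper_width: 0.0091
finger_force: 60.3
```

Call:
apply_moves(
  series=[
    [[0,0,0],0],
    [[0,0,0],0],
    [[0,0,0],0],
    [[0,0,0],0],
  ],
  gripper=0.05,
)

```text
time: 9.95
tcp_pos: [0.626, 0.1001, 0.198]
eef_rot: [0.034, 0.999, -0.0, -0.0]
wrist_force: [0.4, 0.2, -0.3]
gripper_width: 0.0502
finger_force: 0.0
```

Call:
apply_moves(
  series=[
    [[0,0,-0.05],0],
    [[0,0,-0.1],0],
    [[0,0,-0.15],0],
    [[0.02,-0.05,-0.18],0],
    [[0.06,-0.1,-0.18],0],
  ],
)

```text
time: 10.45
tcp_pos: [0.5767, 0.0223, 0.3795]
eef_rot: [0.033, 0.999, -0.0, 0.003]
wrist_force: [0.3, -2.0, -0.5]
gripper_width: 0.0501
finger_force: 0.0
```

Run:
```python
from h import *
plan(0.53,-0.31,0.38,86.1)
```

```text
shift [0.0247, -0.3347, -0.0007] turn rad 0.002 deg 0.12170630303606345 | tcp [0.5767 0.0223 0.3795] ty 86.2 q6 -1.52 t 10.4 w 0.0501
```

Call:
apply_moves(
  series=[
    [[0.025,-0.32,0],0],
    [[0.025,-0.32,0],0],
    [[0.025,-0.32,0],0],
    [[0.025,-0.32,0],0],
    [[0.025,-0.32,0],0],
  ],
)

```text
time: 10.95
tcp_pos: [0.5378, -0.2266, 0.3763]
eef_rot: [0.034, 0.999, -0.0, 0.0]
wrist_force: [1.4, 0.3, 0.5]
gripper_width: 0.0504
finger_force: 0.0
```

Call:
apply_moves(
  series=[
    [[0,-0.08,0],0],
    [[0,-0.08,0],0],
    [[0,-0.08,0],0],
    [[0,-0.08,0],0],
  ],
)

```text
time: 11.35
tcp_pos: [0.5328, -0.3049, 0.3758]
eef_rot: [0.035, 0.999, 0.0, -0.0]
wrist_force: [-0.2, -0.6, -0.0]
gripper_width: 0.0504
finger_force: 0.0
```

```bash
cat >> h.py <<'E'
def nuts(c,zlo=.008,zhi=.05):
    W=cloud(c);h=hsv(c);out=[]
    m=(h[...,0]<20)&(h[...,1]>80)&(W[...,2]>zlo)&(W[...,2]<zhi)&(W[...,0]<.68)&(W[...,1]<-.2)&(W[...,1]>-.52)
    C=-c["R"].T@c["t"]
    for i,s,ce,mm in blobs(m,30):
        # ray through blob's centre cut at the nut's centre height 0.0175
        o,d=ray(c,*ce); k=(.0178-o[2])/d[2]; P=o+k*d
        w=W[mm]; q=w[:,:2]-w[:,:2].mean(0); e,v=np.linalg.eigh(np.cov(q.T)); ax=np.degrees(np.arctan2(v[1,1],v[0,1]))%180
        out.append((P[0],P[1],np.nanmax(w[:,2]),ax)); print("nut",P[:2].round(4),"cloud",np.nanmedian(w,0).round(4),"top",np.nanpercentile(w[:,2],98).round(4),"n",s[4],"px",(ce*1.5625).round(),"long",round(ax),round(float(np.sqrt(e[1]/e[0])),2))
    return out
E
python3 - <<'E'
from h import *
c=snap("wrist","w6"); n=nuts(c); plan(0.53,-0.31,0.38,86.1)
c=r.capture("top"); nuts2=[b for b in [0]]
W=cloud(c);h=hsv(c);m=(h[...,0]<20)&(h[...,1]>90)&(W[...,2]>.01)&(W[...,2]<.05)&(W[...,0]<.68)&(W[...,1]<-.2)&(W[...,1]>-.52)
for i,s,ce,mm in blobs(m): o,d=ray(c,*ce);k=(.0178-o[2])/d[2];print("top",(o+k*d).round(4))
E
```

```text
nut [ 0.485 -0.408] cloud [ 0.4846 -0.4058  0.0279] top 0.0318 n 310 px [289. 183.] long 80 1.18
nut [ 0.538  -0.2545] cloud [ 0.536  -0.2557  0.0288] top 0.0326 n 274 px [456. 228.] long 151 1.19
nut [ 0.5587 -0.3486] cloud [ 0.5563 -0.3475  0.0279] top 0.0323 n 268 px [360. 256.] long 30 1.15
nut [ 0.6207 -0.2921] cloud [ 0.6173 -0.2922  0.0278] top 0.0319 n 248 px [422. 313.] long 127 1.19
nut [ 0.6172 -0.4051] cloud [ 0.6139 -0.403   0.0279] top 0.032 n 256 px [309. 317.] long 26 1.2
shift [0.0026, -0.0061, -0.004] turn rad -0.0 deg -0.005746815953486362 | tcp [ 0.533 -0.304  0.376] ty 86.1 q6 -2.07 t 11.4 w 0.0497
top [ 0.6227 -0.2873  0.0178]
top [ 0.5601 -0.3496  0.0178]
top [ 0.4862 -0.4088  0.0178]
```

View pics/w6.png

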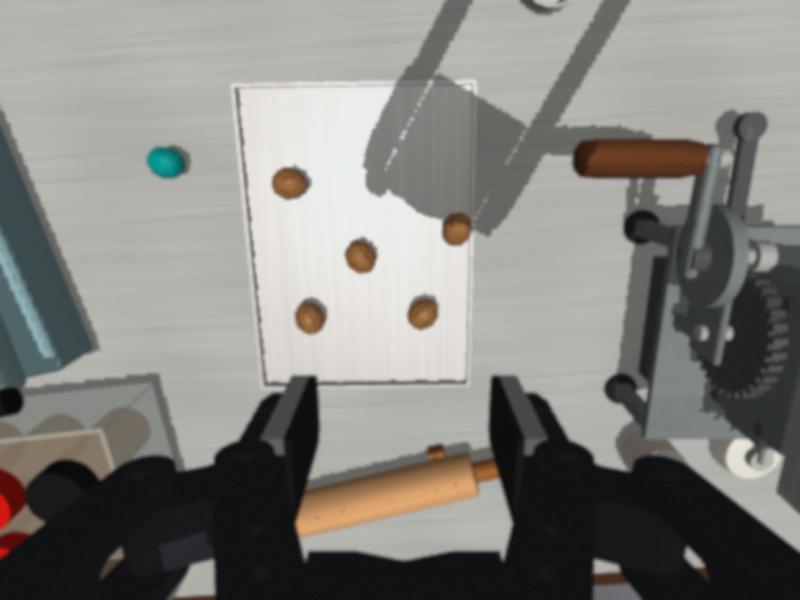

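Five brown nuts are in the tray at (289,183), (456,228), (360,256), (422,313) and (309,317), and the turquoise look-alike at (166,161) stays put. The nut that was nearest the robot at the right has been knocked to (456,228), beside the rim. I'll grip with the fingers along the cracker's x, which suits both the hopper and the crank.

Run:
```python
from h import *
plan(0.538,-0.2545,0.12,-3.9)
```

```text
shift [-0.0015, 0.0492, 0.2562] turn rad -1.57 deg -89.95679587810835 | tcp [ 0.5332 -0.3036  0.3761] ty 86.1 q6 -2.07 t 11.4 w 0.0499
```

Call:
apply_moves(
  series=[
    [[-0.001,0.049,0.235],0.75],
    [[-0.001,0.049,0.235],0.75],
    [[-0.001,0.049,0.235],0.75],
    [[-0.001,0.049,0.235],0.75],
    [[-0.001,0.049,0.235],0.75],
  ],
)

```text
time: 11.95
tcp_pos: [0.5369, -0.2532, 0.1391]
eef_rot: [0.4, 0.917, 0.0, -0.001]
wrist_force: [1.0, -0.3, 0.0]
gripper_width: 0.0499
finger_force: 0.0
```

Call:
apply_moves(
  series=[
    [[0,0,0],0.82],
    [[0,0,0],0.82],
    [[0,0,0],0.82],
    [[0,0,0],0.82],
    [[0,0,0],0.82],
  ],
)

```text
time: 12.45
tcp_pos: [0.5379, -0.2542, 0.1415]
eef_rot: [0.708, 0.707, 0.0, 0.0]
wrist_force: [-0.4, -0.4, -0.0]
gripper_width: 0.0504
finger_force: 0.0
```

Call:
apply_moves(
  series=[
    [[0,0,0],0.07],
    [[0,0,0],0.07],
  ],
)

```text
time: 12.65
tcp_pos: [0.5378, -0.2544, 0.1415]
eef_rot: [0.73, 0.683, 0.0, 0.0]
wrist_force: [-0.5, 0.1, 0.5]
gripper_width: 0.0498
finger_force: 0.0
```

Run:
```python
from h import *
c=snap("wrist","w7",view=False);nuts(c)
plan(0.538,-0.2545,0.007,-3.9)
```

```text
nut [ 0.5295 -0.2636] cloud [ 0.5301 -0.2604  0.0276] top 0.0314 n 974 px [391. 307.] long 148 1.2
nut [ 0.6211 -0.2919] cloud [ 0.6182 -0.2878  0.0273] top 0.0315 n 972 px [564. 347.] long 135 1.09
nut [ 0.5592 -0.3487] cloud [ 0.5586 -0.343   0.0266] top 0.0312 n 867 px [454. 445.] long 23 1.31
nut [ 0.486  -0.4045] cloud [ 0.4875 -0.399   0.0244] top 0.0304 n 602 px [336. 533.] long 174 1.55
shift [0.0, 0.0002, 0.1345] turn rad 0.004 deg 0.24775338857794793 | tcp [ 0.5378 -0.2545  0.1415] ty -3.7 q6 -0.43 t 12.7 w 0.0503
```

Call:
apply_moves(
  series=[
    [[-0.007,-0.007,0.06],0],
    [[-0.007,-0.007,0.06],0],
    [[-0.007,-0.007,0.06],0],
  ],
)

```text
time: 13.0
tcp_pos: [0.5286, -0.2611, 0.0798]
eef_rot: [0.73, 0.684, -0.001, -0.002]
wrist_force: [0.4, 0.2, 0.8]
gripper_width: 0.0499
finger_force: 0.0
```

Run:
```python
from h import *
c=snap("wrist","w8",view=False);n=nuts(c)
plan(n[0][0],n[0][1],0.007,-3.9)
```

```text
nut [ 0.5295 -0.2635] cloud [ 0.5296 -0.2599  0.0275] top 0.0313 n 1653 px [409. 335.] long 154 1.19
nut [ 0.6212 -0.2921] cloud [ 0.6172 -0.2874  0.0269] top 0.0314 n 1680 px [630. 385.] long 128 1.05
nut [ 0.5572 -0.3494] cloud [ 0.5564 -0.3427  0.0268] top 0.0313 n 1247 px [482. 507.] long 43 1.21
nut [ 0.6185 -0.3971] cloud [ 0.6168 -0.3934  0.0222] top 0.0272 n 470 px [612. 585.] long 4 2.69
shift [-0.0019, -0.0, 0.0742] turn rad 0.002 deg 0.12422715374192705 | tcp [ 0.5297 -0.2617  0.0812] ty -3.8 q6 -0.44 t 13.1 w 0.0498
```

Call:
apply_moves(
  series=[
    [[-0.002,0,0.04],0],
    [[-0.002,0,0.074],0],
    [[-0.002,0,0.074],0],
    [[-0.002,0,0.074],0],
  ],
)

```text
time: 13.45
tcp_pos: [0.5305, -0.2642, 0.0085]
eef_rot: [0.73, 0.683, 0.0, 0.0]
wrist_force: [0.2, 0.1, 0.3]
gripper_width: 0.0501
finger_force: 0.0
```

Call:
apply_moves(
  series=[
    [[0,0,0],0],
    [[0,0,0],0],
    [[0,0,0],0],
    [[0,0,0],0],
  ],
  gripper=0.0,
)

```text
time: 13.85
tcp_pos: [0.5302, -0.2643, 0.008]
eef_rot: [0.73, 0.683, 0.0, 0.001]
wrist_force: [-0.3, 1.5, -0.8]
gripper_width: 0.0287
finger_force: 59.1
```

Run:
```python
from h import *
print(r.state()["finger_force"]);plan(.6325,-.010,.32,-3.9)
```

```text
59.10667955875397
shift [0.2605, 0.0853, -0.312] turn rad 0.001 deg 0.06050612476174422 | tcp [ 0.5302 -0.2643  0.008 ] ty -3.8 q6 -0.45 t 13.8 w 0.0287
```

Call:
apply_moves(
  series=[
    [[0,0,-0.05],0],
    [[0,0,-0.1],0],
    [[0,0,-0.15],0],
    [[0,0,-0.2],0],
    [[0,0,-0.25],0],
  ],
)

```text
time: 14.35
tcp_pos: [0.5294, -0.2638, 0.2596]
eef_rot: [0.73, 0.683, 0.0, 0.0]
wrist_force: [0.8, -0.6, -0.3]
gripper_width: 0.0287
finger_force: 59.1
```

Call:
apply_moves(
  series=[
    [[0.02,0,-0.045],0],
    [[0.06,0.02,-0.062],0],
    [[0.11,0.035,-0.062],0],
    [[0.155,0.05,-0.062],0],
    [[0.2,0.065,-0.062],0],
  ],
)

```text
time: 14.85
tcp_pos: [0.6084, -0.067, 0.3198]
eef_rot: [0.73, 0.683, 0.0, 0.0]
wrist_force: [-0.0, -0.2, 0.0]
gripper_width: 0.0287
finger_force: 59.1
```

Call:
apply_moves(
  series=[
    [[0.045,0.015,0],0],
    [[0.06,0.02,0],0],
    [[0.06,0.02,0],0],
    [[0.06,0.02,0],0],
  ],
)

```text
time: 15.25
tcp_pos: [0.6317, -0.0108, 0.3191]
eef_rot: [0.73, 0.683, -0.0, -0.0]
wrist_force: [-0.3, -0.7, 0.1]
gripper_width: 0.0288
finger_force: 59.1
```

Run:
```python
from h import *
print(r.state()["finger_force"]);plan(.6325,-.010,.285,-3.9)
c=snap("wrist","w9")
```

```text
59.1182416677475
shift [0.0008, 0.0008, 0.0341] turn rad 0.002 deg 0.09871134427092443 | tcp [ 0.6317 -0.0108  0.3191] ty -3.8 q6 0.0 t 15.2 w 0.0288
```

View pics/w9.png

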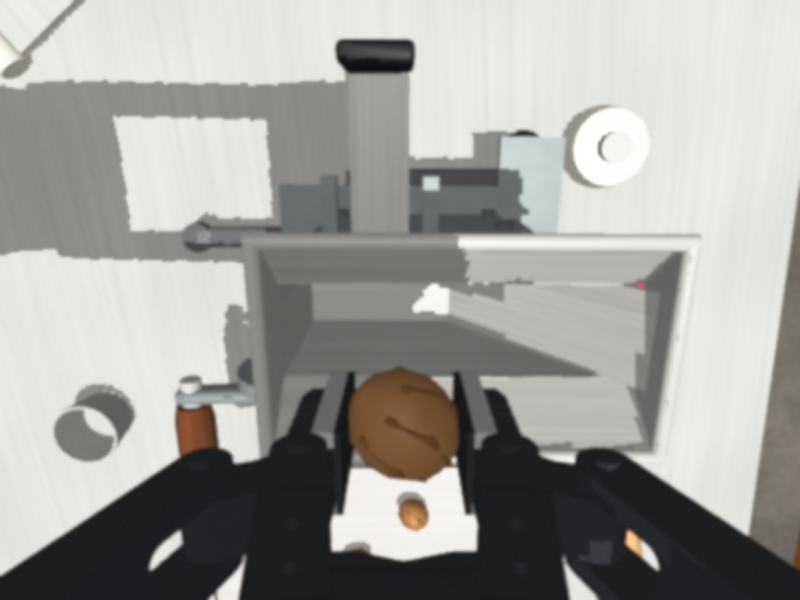

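The nut is held at (403,422) over the open mouth and the gate floor below is empty. The tab is at (375,55). I'll lower and release.

Call:
apply_moves(
  series=[
    [[0.001,0.001,0.034],0],
    [[0.001,0.001,0.034],0],
    [[0.001,0.001,0.034],0],
  ],
)

```text
time: 15.6
tcp_pos: [0.6325, -0.0106, 0.2853]
eef_rot: [0.731, 0.683, -0.001, -0.0]
wrist_force: [0.3, -0.4, 0.9]
gripper_width: 0.0285
finger_force: 59.2
```

Call:
apply_moves(
  series=[
    [[0,0,0],0],
    [[0,0,0],0],
    [[0,0,0],0],
    [[0,0,0],0],
  ],
  gripper=0.05,
)

```text
time: 16.0
tcp_pos: [0.6333, -0.0095, 0.2857]
eef_rot: [0.73, 0.683, 0.0, 0.0]
wrist_force: [-1.1, 0.5, -0.6]
gripper_width: 0.0501
finger_force: 0.0
```

Call:
apply_moves(
  series=[
    [[0,0,-0.035],0],
    [[-0.04,0,-0.05],0],
    [[-0.09,0,-0.05],0],
    [[-0.14,0,-0.05],0],
    [[-0.19,0,-0.05],0],
  ],
)

```text
time: 16.5
tcp_pos: [0.6202, -0.2007, 0.3357]
eef_rot: [0.73, 0.683, 0.0, 0.0]
wrist_force: [0.9, -0.3, -0.6]
gripper_width: 0.0502
finger_force: 0.0
```

Call:
apply_moves(
  series=[
    [[-0.045,0.005,0.02],0],
    [[-0.09,0.007,0.06],0],
    [[-0.092,0.007,0.11],0],
    [[-0.092,0.007,0.16],0],
    [[-0.092,0.007,0.2],0],
  ],
)

```text
time: 17.0
tcp_pos: [0.6209, -0.292, 0.1334]
eef_rot: [0.731, 0.683, 0.0, 0.0]
wrist_force: [0.4, -0.2, 0.3]
gripper_width: 0.0499
finger_force: 0.0
```

Run:
```python
from h import *
c=snap("wrist","w10",view=False);n=nuts(c)
m=min(n,key=lambda a:np.hypot(a[0]-.621,a[1]+.292));plan(m[0],m[1],0.007,-3.9)
```

```text
nut [ 0.6209 -0.2914] cloud [ 0.6211 -0.2886  0.0277] top 0.0314 n 1050 px [406. 293.] long 141 1.14
nut [ 0.572  -0.3461] cloud [ 0.5728 -0.3437  0.0219] top 0.0258 n 93 px [322. 396.] long 93 4.08
nut [ 0.6176 -0.4044] cloud [ 0.6178 -0.3985  0.026 ] top 0.0313 n 875 px [413. 484.] long 12 1.42
shift [-0.0019, 0.0048, 0.1184] turn rad 0.0 deg 0.025123331222829393 | tcp [ 0.6172 -0.2897  0.1254] ty -3.9 q6 -0.42 t 17.1 w 0.05
```

Call:
apply_moves(
  series=[
    [[-0.002,0.004,0.05],0],
    [[-0.002,0.004,0.09],0],
    [[-0.002,0.004,0.118],0],
    [[-0.002,0.004,0.118],0],
    [[-0.002,0.004,0.118],0],
  ],
)

```text
time: 17.55
tcp_pos: [0.6258, -0.2937, 0.0185]
eef_rot: [0.73, 0.683, 0.0, 0.0]
wrist_force: [0.7, 0.4, 0.2]
gripper_width: 0.05
finger_force: 0.0
```

Call:
apply_moves(
  series=[
    [[0,0,0],0],
    [[0,0,0],0],
    [[0,0,0],0],
    [[0,0,0],0],
  ],
  gripper=0.0,
)

```text
time: 17.95
tcp_pos: [0.6256, -0.2937, 0.0183]
eef_rot: [0.73, 0.683, 0.0, 0.001]
wrist_force: [0.5, 2.3, 5.9]
gripper_width: 0.0253
finger_force: 86.8
```

Call:
apply_moves(
  series=[
    [[0,0,-0.05],0],
    [[0,0,-0.1],0],
    [[0,0,-0.15],0],
    [[0,0,-0.2],0],
    [[0,0,-0.25],0],
  ],
)

```text
time: 18.45
tcp_pos: [0.6247, -0.2934, 0.2697]
eef_rot: [0.73, 0.683, 0.0, 0.0]
wrist_force: [2.2, -0.4, 0.6]
gripper_width: 0.0253
finger_force: 90.4
```

Call:
apply_moves(
  series=[
    [[0.02,0,-0.045],0],
    [[0.06,0,-0.062],0],
    [[0.11,-0.002,-0.062],0],
    [[0.155,-0.004,-0.062],0],
    [[0.2,-0.006,-0.062],0],
  ],
)

```text
time: 18.95
tcp_pos: [0.6321, -0.0919, 0.3297]
eef_rot: [0.73, 0.683, 0.0, 0.0]
wrist_force: [0.2, 0.5, -0.3]
gripper_width: 0.0254
finger_force: 90.5
```

Call:
apply_moves(
  series=[
    [[0.045,-0.002,0],0],
    [[0.08,-0.002,0],0],
    [[0.08,-0.002,0],0],
    [[0.08,-0.002,0],0],
  ],
)

```text
time: 19.35
tcp_pos: [0.6358, -0.0129, 0.3294]
eef_rot: [0.73, 0.684, -0.0, 0.0]
wrist_force: [0.0, -0.9, -0.1]
gripper_width: 0.0255
finger_force: 90.5
```

Run:
```python
from h import *
plan(.6325,-.010,.285,-3.9)
```

```text
shift [0.0027, -0.0035, 0.0444] turn rad 0.003 deg 0.1637904496481326 | tcp [ 0.6358 -0.0129  0.3294] ty -3.7 q6 -0.0 t 19.4 w 0.0255
```

Call:
apply_moves(
  series=[
    [[0.003,-0.003,0.044],0],
    [[0.003,-0.003,0.044],0],
    [[0.003,-0.003,0.044],0],
  ],
)

```text
time: 19.65
tcp_pos: [0.6327, -0.0115, 0.2853]
eef_rot: [0.731, 0.683, -0.001, -0.001]
wrist_force: [0.1, -0.0, 0.2]
gripper_width: 0.0257
finger_force: 90.5
```

Call:
apply_moves(
  series=[
    [[0,0,0],0],
    [[0,0,0],0],
    [[0,0,0],0],
    [[0,0,0],0],
  ],
  gripper=0.05,
)

```text
time: 20.05
tcp_pos: [0.6333, -0.0106, 0.2859]
eef_rot: [0.73, 0.683, 0.0, 0.0]
wrist_force: [0.3, 0.1, 0.0]
gripper_width: 0.0502
finger_force: 0.0
```

Call:
apply_moves(
  series=[
    [[0,0,-0.035],0],
    [[-0.04,0,-0.05],0],
    [[-0.09,0,-0.05],0],
    [[-0.14,0,-0.05],0],
    [[-0.19,0,-0.05],0],
  ],
)

```text
time: 20.55
tcp_pos: [0.6201, -0.2017, 0.3358]
eef_rot: [0.73, 0.683, 0.0, 0.0]
wrist_force: [1.3, -0.1, -1.4]
gripper_width: 0.0503
finger_force: 0.0
```

Call:
apply_moves(
  series=[
    [[-0.045,0.005,0.02],0],
    [[-0.09,0.01,0.04],0],
    [[-0.135,0.012,0.06],0],
    [[-0.175,0.012,0.09],0],
    [[-0.205,0.012,0.12],0],
  ],
)

```text
time: 21.05
tcp_pos: [0.6183, -0.4082, 0.2145]
eef_rot: [0.731, 0.683, -0.0, 0.001]
wrist_force: [1.2, -0.1, -0.2]
gripper_width: 0.0502
finger_force: 0.0
```

Call:
apply_moves(
  series=[
    [[0,0,0.05],0],
    [[0,0,0.09],0],
    [[0,0,0.09],0],
    [[0,0,0.09],0],
  ],
)

```text
time: 21.45
tcp_pos: [0.6189, -0.4054, 0.1259]
eef_rot: [0.73, 0.683, -0.0, -0.0]
wrist_force: [0.0, -0.9, 1.0]
gripper_width: 0.0497
finger_force: 0.0
```

Run:
```python
from h import *
c=snap("wrist","w11",view=False);n=nuts(c)
m=min(n,key=lambda a:np.hypot(a[0]-.618,a[1]+.405));plan(m[0],m[1],0.008,-3.9)
```

```text
nut [ 0.5591 -0.3488] cloud [ 0.5617 -0.3481  0.0275] top 0.0315 n 1369 px [270. 190.] long 32 1.14
nut [ 0.6174 -0.4051] cloud [ 0.6176 -0.4022  0.0276] top 0.0314 n 1123 px [403. 298.] long 21 1.24
nut [ 0.4854 -0.4083] cloud [ 0.4906 -0.4055  0.0268] top 0.0313 n 1226 px [141. 321.] long 94 1.21
shift [0.0008, -0.0026, 0.1195] turn rad 0.001 deg 0.07712773365190628 | tcp [ 0.6197 -0.4059  0.1275] ty -3.8 q6 -0.55 t 21.5 w 0.0498
```

Call:
apply_moves(
  series=[
    [[0.001,-0.002,0.05],0],
    [[0.001,-0.002,0.09],0],
    [[0.001,-0.002,0.118],0],
    [[0.001,-0.002,0.118],0],
    [[0.001,-0.002,0.118],0],
  ],
)

```text
time: 22.0
tcp_pos: [0.6183, -0.405, 0.0099]
eef_rot: [0.73, 0.683, 0.0, 0.001]
wrist_force: [1.0, -0.1, -0.0]
gripper_width: 0.0499
finger_force: 0.0
```

Call:
apply_moves(
  series=[
    [[0,0,0],0],
    [[0,0,0],0],
    [[0,0,0],0],
    [[0,0,0],0],
  ],
  gripper=0.0,
)

```text
time: 22.4
tcp_pos: [0.6185, -0.4055, 0.0107]
eef_rot: [0.73, 0.683, 0.0, 0.002]
wrist_force: [-0.1, 1.0, 12.0]
gripper_width: 0.0295
finger_force: 58.3
```

Call:
apply_moves(
  series=[
    [[0,0,-0.05],0],
    [[0,0,-0.1],0],
    [[0,0,-0.15],0],
    [[0.02,0,-0.195],0],
    [[0.06,0,-0.225],0],
  ],
)

```text
time: 22.9
tcp_pos: [0.6217, -0.3468, 0.2383]
eef_rot: [0.731, 0.682, 0.001, 0.004]
wrist_force: [1.5, 0.2, -0.4]
gripper_width: 0.0293
finger_force: 59.5
```

Call:
apply_moves(
  series=[
    [[0.04,0,-0.03],0],
    [[0.075,-0.002,-0.06],0],
    [[0.11,-0.004,-0.087],0],
    [[0.155,-0.006,-0.087],0],
    [[0.2,-0.008,-0.087],0],
  ],
)

```text
time: 23.4
tcp_pos: [0.6265, -0.143, 0.3226]
eef_rot: [0.731, 0.683, 0.001, 0.002]
wrist_force: [0.3, -0.0, -0.5]
gripper_width: 0.0293
finger_force: 59.5
```

Call:
apply_moves(
  series=[
    [[0.045,-0.002,0],0],
    [[0.09,-0.004,0],0],
    [[0.135,-0.004,0],0],
    [[0.135,-0.004,0],0],
    [[0.135,-0.004,0],0],
  ],
)

```text
time: 23.9
tcp_pos: [0.6313, -0.0083, 0.321]
eef_rot: [0.73, 0.684, 0.001, 0.001]
wrist_force: [-0.4, -0.3, 0.5]
gripper_width: 0.0292
finger_force: 59.5
```

Run:
```python
from h import *
plan(.6325,-.010,.285,-3.9)
```

```text
shift [-0.0017, 0.0012, 0.036] turn rad 0.003 deg 0.18858887167978367 | tcp [ 0.6313 -0.0083  0.321 ] ty -3.7 q6 0.0 t 23.9 w 0.0292
```

Call:
apply_moves(
  series=[
    [[-0.002,0.001,0.036],0],
    [[-0.002,0.001,0.036],0],
    [[-0.002,0.001,0.036],0],
  ],
)

```text
time: 24.2
tcp_pos: [0.6317, -0.0125, 0.2838]
eef_rot: [0.731, 0.683, -0.0, -0.0]
wrist_force: [-0.1, -0.7, -0.0]
gripper_width: 0.0296
finger_force: 59.5
```

Call:
apply_moves(
  series=[
    [[0,0,0],0],
    [[0,0,0],0],
    [[0,0,0],0],
    [[0,0,0],0],
  ],
  gripper=0.05,
)

```text
time: 24.6
tcp_pos: [0.6322, -0.0114, 0.2837]
eef_rot: [0.73, 0.683, 0.0, 0.0]
wrist_force: [0.8, -0.2, 0.1]
gripper_width: 0.0497
finger_force: 0.0
```

Call:
apply_moves(
  series=[
    [[0,0,-0.035],0],
    [[-0.04,0,-0.05],0],
    [[-0.09,-0.01,-0.05],0],
    [[-0.135,-0.02,-0.05],0],
    [[-0.18,-0.03,-0.05],0],
  ],
)

```text
time: 25.1
tcp_pos: [0.5894, -0.1905, 0.3336]
eef_rot: [0.73, 0.683, 0.0, 0.0]
wrist_force: [0.5, 0.9, -0.0]
gripper_width: 0.0498
finger_force: 0.0
```

Call:
apply_moves(
  series=[
    [[-0.04,-0.01,0.02],0],
    [[-0.085,-0.02,0.03],0],
    [[-0.125,-0.021,0.05],0],
    [[-0.155,-0.021,0.08],0],
    [[-0.163,-0.021,0.12],0],
  ],
)

```text
time: 25.6
tcp_pos: [0.5585, -0.3542, 0.2137]
eef_rot: [0.731, 0.682, 0.0, 0.002]
wrist_force: [0.2, 0.6, -0.5]
gripper_width: 0.0505
finger_force: 0.0
```

Call:
apply_moves(
  series=[
    [[0,0,0.05],0],
    [[0,0,0.09],0],
    [[0,0,0.09],0],
    [[0,0,0.09],0],
  ],
)

```text
time: 26.0
tcp_pos: [0.5584, -0.3503, 0.1238]
eef_rot: [0.73, 0.683, -0.0, -0.0]
wrist_force: [-0.3, -0.2, 1.1]
gripper_width: 0.0496
finger_force: 0.0
```

Run:
```python
from h import *
c=snap("wrist","w12",view=False);n=nuts(c)
m=min(n,key=lambda a:np.hypot(a[0]-.559,a[1]+.349));plan(m[0],m[1],0.008,-3.9)
```

```text
nut [ 0.559  -0.3486] cloud [ 0.5591 -0.3456  0.0276] top 0.0315 n 1155 px [407. 296.] long 27 1.24
nut [ 0.4805 -0.3982] cloud [ 0.481  -0.3953  0.0214] top 0.0266 n 162 px [263. 397.] long 35 3.68
shift [0.0022, -0.0006, 0.1172] turn rad 0.001 deg 0.0726511483320138 | tcp [ 0.5593 -0.3508  0.1252] ty -3.8 q6 -0.54 t 26.1 w 0.0504
```

Call:
apply_moves(
  series=[
    [[0.002,0,0.05],0],
    [[0.002,0,0.09],0],
    [[0.002,0,0.116],0],
    [[0.002,0,0.116],0],
    [[0.002,0,0.116],0],
  ],
)

```text
time: 26.55
tcp_pos: [0.5598, -0.3491, 0.0096]
eef_rot: [0.73, 0.683, 0.0, 0.001]
wrist_force: [1.6, 0.9, 0.5]
gripper_width: 0.0498
finger_force: 0.0
```

Call:
apply_moves(
  series=[
    [[0,0,0],0],
    [[0,0,0],0],
    [[0,0,0],0],
    [[0,0,0],0],
  ],
  gripper=0.0,
)

```text
time: 26.95
tcp_pos: [0.5586, -0.3484, 0.008]
eef_rot: [0.73, 0.683, 0.0, 0.001]
wrist_force: [0.2, -0.4, 0.0]
gripper_width: 0.0284
finger_force: 59.1
```

Call:
apply_moves(
  series=[
    [[0,0,-0.05],0],
    [[0,0,-0.1],0],
    [[0,0,-0.15],0],
    [[0.02,0,-0.195],0],
    [[0.04,0,-0.235],0],
  ],
)

```text
time: 27.45
tcp_pos: [0.561, -0.3082, 0.245]
eef_rot: [0.731, 0.683, 0.0, 0.001]
wrist_force: [-0.2, 0.9, 0.1]
gripper_width: 0.028
finger_force: 59.1
```

Call:
apply_moves(
  series=[
    [[0.03,0.005,-0.035],0],
    [[0.06,0.01,-0.07],0],
    [[0.1,0.02,-0.077],0],
    [[0.145,0.03,-0.077],0],
    [[0.19,0.04,-0.077],0],
  ],
)

```text
time: 27.95
tcp_pos: [0.6139, -0.1199, 0.3201]
eef_rot: [0.731, 0.683, 0.0, 0.001]
wrist_force: [1.0, -0.3, -1.1]
gripper_width: 0.0287
finger_force: 59.1
```

Call:
apply_moves(
  series=[
    [[0.045,0.01,0],0],
    [[0.09,0.01,0],0],
    [[0.113,0.01,0],0],
    [[0.113,0.01,0],0],
    [[0.113,0.01,0],0],
  ],
)

```text
time: 28.45
tcp_pos: [0.631, -0.0091, 0.3193]
eef_rot: [0.73, 0.684, -0.0, 0.0]
wrist_force: [-0.4, -0.3, 0.5]
gripper_width: 0.0282
finger_force: 59.1
```

Run:
```python
from h import *
plan(.6325,-.010,.285,-3.9)
c=snap("wrist","w13")
```

```text
shift [-0.0008, 0.0016, 0.0343] turn rad 0.002 deg 0.13629864949635362 | tcp [ 0.631  -0.0091  0.3193] ty -3.8 q6 0.0 t 28.4 w 0.0282
```

View pics/w13.png

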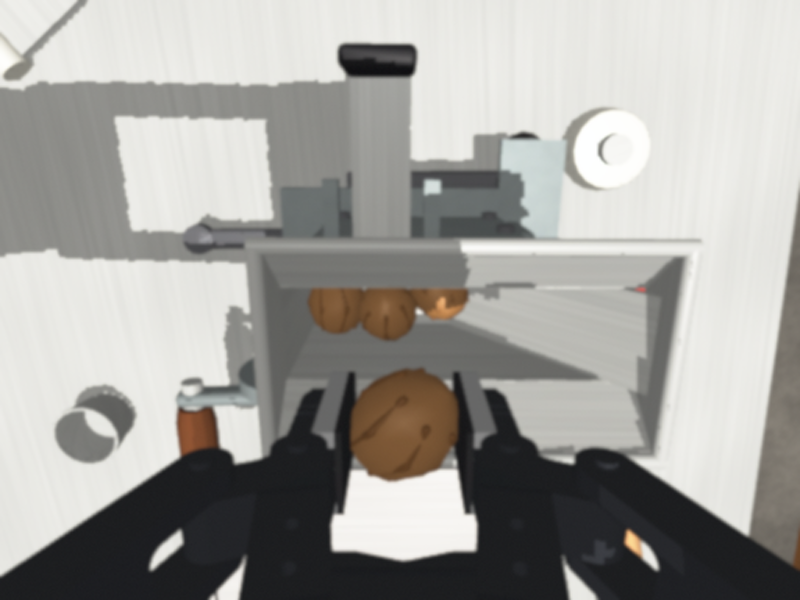

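Three nuts lie in the hopper at (337,308), (388,312) and (441,302), and the fourth is held above at (405,425). I'll drop it and fetch the last one.

Call:
apply_moves(
  series=[
    [[-0.001,0.002,0.034],0],
    [[-0.001,0.002,0.034],0],
    [[-0.001,0.002,0.034],0],
  ],
)

```text
time: 28.8
tcp_pos: [0.6326, -0.0115, 0.2852]
eef_rot: [0.731, 0.683, -0.001, -0.001]
wrist_force: [0.1, -0.0, 0.4]
gripper_width: 0.0283
finger_force: 59.2
```

Call:
apply_moves(
  series=[
    [[0,0,0],0],
    [[0,0,0],0],
    [[0,0,0],0],
    [[0,0,0],0],
  ],
  gripper=0.05,
)

```text
time: 29.2
tcp_pos: [0.6333, -0.0105, 0.2857]
eef_rot: [0.73, 0.683, 0.0, 0.0]
wrist_force: [-0.0, 0.3, 0.3]
gripper_width: 0.0502
finger_force: 0.0
```

Call:
apply_moves(
  series=[
    [[0,0,-0.035],0],
    [[-0.04,0,-0.05],0],
    [[-0.085,-0.015,-0.05],0],
    [[-0.13,-0.03,-0.05],0],
    [[-0.175,-0.045,-0.05],0],
  ],
)

```text
time: 29.7
tcp_pos: [0.5758, -0.1834, 0.3356]
eef_rot: [0.73, 0.683, 0.0, 0.0]
wrist_force: [0.7, -0.2, -0.2]
gripper_width: 0.0501
finger_force: 0.0
```

Call:
apply_moves(
  series=[
    [[-0.045,-0.015,0.01],0],
    [[-0.09,-0.03,0.02],0],
    [[-0.13,-0.045,0.04],0],
    [[-0.17,-0.06,0.06],0],
    [[-0.21,-0.075,0.08],0],
  ],
)

```text
time: 30.2
tcp_pos: [0.4867, -0.3881, 0.2549]
eef_rot: [0.73, 0.683, 0.0, 0.0]
wrist_force: [1.1, -0.6, -0.2]
gripper_width: 0.0498
finger_force: 0.0
```

Call:
apply_moves(
  series=[
    [[-0.022,0,0.04],0],
    [[-0.022,0,0.085],0],
    [[-0.022,0,0.13],0],
    [[-0.022,0,0.13],0],
    [[-0.022,0,0.13],0],
  ],
)

```text
time: 30.7
tcp_pos: [0.4862, -0.4084, 0.1258]
eef_rot: [0.73, 0.683, -0.0, -0.0]
wrist_force: [0.8, -1.2, 1.4]
gripper_width: 0.0502
finger_force: 0.0
```

Run:
```python
from h import *
c=snap("wrist","w14",view=False);n=nuts(c)
m=min(n,key=lambda a:np.hypot(a[0]-.485,a[1]+.408));plan(m[0],m[1],0.008,-3.9)
```

```text
nut [ 0.4851 -0.408 ] cloud [ 0.4854 -0.405   0.0276] top 0.0315 n 1119 px [404. 297.] long 70 1.15
shift [0.0011, -0.0022, 0.1192] turn rad 0.001 deg 0.08081677059885806 | tcp [ 0.4871 -0.4091  0.1272] ty -3.8 q6 -0.68 t 30.8 w 0.0502
```

Call:
apply_moves(
  series=[
    [[0.001,-0.002,0.05],0],
    [[0.001,-0.002,0.09],0],
    [[0.001,-0.002,0.117],0],
    [[0.001,-0.002,0.117],0],
    [[0.001,-0.002,0.117],0],
  ],
)

```text
time: 31.25
tcp_pos: [0.4855, -0.4084, 0.0106]
eef_rot: [0.73, 0.683, 0.0, 0.001]
wrist_force: [-0.1, -0.2, -0.2]
gripper_width: 0.05
finger_force: 0.0
```

Call:
apply_moves(
  series=[
    [[0,0,0],0],
    [[0,0,0],0],
    [[0,0,0],0],
    [[0,0,0],0],
  ],
  gripper=0.0,
)

```text
time: 31.65
tcp_pos: [0.4856, -0.4087, 0.0109]
eef_rot: [0.73, 0.683, 0.0, 0.002]
wrist_force: [-0.3, 1.8, 14.7]
gripper_width: 0.0263
finger_force: 58.1
```

Call:
apply_moves(
  series=[
    [[0,0,-0.05],0],
    [[0,0,-0.1],0],
    [[0.01,0.005,-0.145],0],
    [[0.035,0.015,-0.185],0],
    [[0.06,0.02,-0.225],0],
  ],
)

```text
time: 32.15
tcp_pos: [0.5088, -0.3486, 0.2369]
eef_rot: [0.731, 0.683, 0.0, 0.002]
wrist_force: [0.5, -0.4, -0.3]
gripper_width: 0.026
finger_force: 59.5
```

Call:
apply_moves(
  series=[
    [[0.03,0.01,-0.035],0],
    [[0.06,0.02,-0.07],0],
    [[0.1,0.032,-0.087],0],
    [[0.142,0.045,-0.087],0],
    [[0.185,0.058,-0.087],0],
  ],
)

```text
time: 32.65
tcp_pos: [0.579, -0.1668, 0.3229]
eef_rot: [0.731, 0.683, 0.001, 0.002]
wrist_force: [0.8, -0.3, -0.6]
gripper_width: 0.0265
finger_force: 59.5
```

Call:
apply_moves(
  series=[
    [[0.045,0.012,0],0],
    [[0.09,0.025,0],0],
    [[0.13,0.037,0],0],
    [[0.162,0.042,0],0],
    [[0.162,0.042,0],0],
  ],
)

```text
time: 33.15
tcp_pos: [0.6318, -0.0054, 0.3217]
eef_rot: [0.729, 0.684, 0.001, 0.0]
wrist_force: [0.2, -0.7, -0.3]
gripper_width: 0.0263
finger_force: 59.5
```

Run:
```python
from h import *
plan(.6325,-.010,.285,-3.9)
```

```text
shift [-0.0046, 0.0009, 0.0367] turn rad 0.005 deg 0.26030443495305633 | tcp [ 0.6318 -0.0054  0.3217] ty -3.6 q6 0.01 t 33.1 w 0.0263
```

Call:
apply_moves(
  series=[
    [[-0.004,0.001,0.036],0],
    [[-0.004,0.001,0.036],0],
    [[-0.004,0.001,0.036],0],
  ],
)

```text
time: 33.45
tcp_pos: [0.6315, -0.0138, 0.2852]
eef_rot: [0.731, 0.683, -0.0, -0.0]
wrist_force: [0.5, -0.7, 0.2]
gripper_width: 0.0261
finger_force: 59.5
```

Call:
apply_moves(
  series=[
    [[0,0,0],0],
    [[0,0,0],0],
    [[0,0,0],0],
    [[0,0,0],0],
  ],
  gripper=0.05,
)

```text
time: 33.85
tcp_pos: [0.632, -0.0135, 0.2847]
eef_rot: [0.73, 0.683, 0.0, 0.0]
wrist_force: [0.3, -1.2, -0.6]
gripper_width: 0.0499
finger_force: 0.0
```

Call:
apply_moves(
  series=[
    [[0,0,-0.05],0],
    [[0,0,-0.08],0],
    [[-0.04,0,-0.1],0],
    [[-0.05,0,-0.1],0],
    [[-0.05,0,-0.1],0],
  ],
)

```text
time: 34.35
tcp_pos: [0.6284, -0.0646, 0.3844]
eef_rot: [0.731, 0.682, 0.0, 0.0]
wrist_force: [-0.1, 1.4, 0.2]
gripper_width: 0.0501
finger_force: 0.0
```

Run:
```python
from h import *
c=snap("wrist","w15");W=cloud(c);h=hsv(c)
m=(h[...,0]<20)&(h[...,1]>80)&(W[...,2]>.18)&(W[...,2]<.3)
a=-.068;L=W[m][:,:2]*1000-[617.5,-9.1];X=np.c_[L@[np.cos(a),np.sin(a)],L@[-np.sin(a),np.cos(a)]]
print(X.min(0),X.max(0),W[m][:,2].min(),W[m][:,2].max())
m=np.all((W>(.59,.06,.21))&(W<(.67,.2,.23)),-1);print("tab",W[m].mean(0))
plan(.6175+.085*np.sin(.068),-.0091+.085*np.cos(.068),.3,-3.9)
```

```text
[-36.21533548 -25.43466736] [112.41711672  19.33996502] 0.19523324843380005 0.28998111724554465
tab [nan nan nan]
shift [0.1386, -0.0144, 0.0837] turn rad -0.0 deg -0.023184142577349576 | tcp [ 0.6282 -0.0636  0.3836] ty -3.9 q6 -0.08 t 34.4 w 0.0503<stdin>:6: RuntimeWarning: Mean of empty slice.
  ret = um.true_divide(
```

View pics/w15.png

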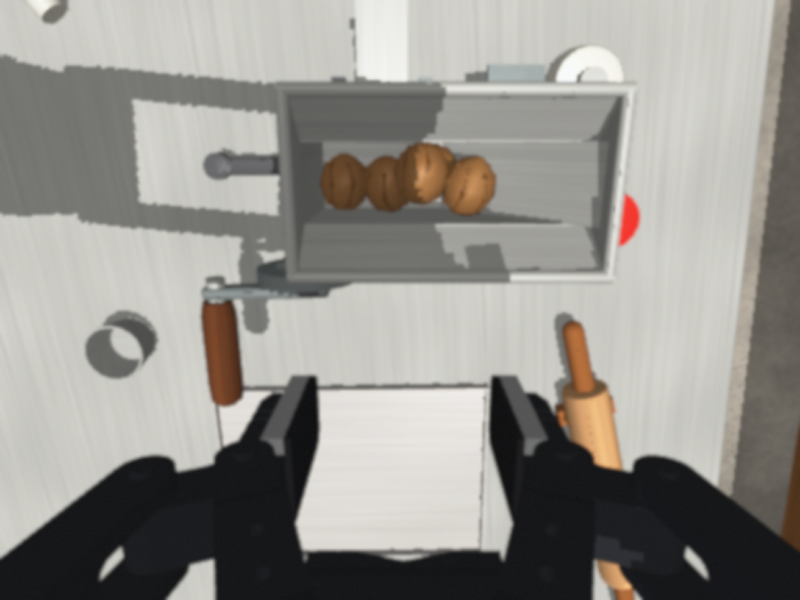

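The hopper holds the nuts at (345,182), (387,185), (427,172, raised on another) and (468,186). The tray is empty, so all five are in. I'll grip the gate tab across its 34 mm width, which needs no turn.

Run:
```python
from h import *
plan(.6255,.1006,.30,-3.9)
for n in("top","side"):
    c=snap(n,n+"3",view=False);W=cloud(c);h=hsv(c)
    m=(h[...,0]<20)&(h[...,1]>90)&(W[...,2]>.005)&(W[...,2]<.3)&(W[...,0]>.3)&(W[...,0]<.76)&(abs(W[...,1])<.55)
    for i,s,ce,mm in blobs(m): print(n,s[4],np.nanmedian(W[mm],0).round(3),np.nanmax(W[mm][:,2]).round(3))
```

```text
shift [0.1636, -0.0139, 0.0837] turn rad -0.0 deg -0.023184142577349576 | tcp [ 0.6282 -0.0636  0.3836] ty -3.9 q6 -0.08 t 34.4 w 0.0503
top 193 [ 0.639 -0.013  0.238] 0.254
top 80 [ 0.477 -0.158  0.151] 0.158
side 121 [ 0.477 -0.157  0.152] 0.156
```

Call:
apply_moves(
  series=[
    [[0.05,0,0],0],
    [[0.1,-0.005,0],0],
    [[0.145,-0.01,0],0],
    [[0.164,-0.014,0.04],0],
    [[0.164,-0.014,0.084],0],
  ],
  gripper=0.06,
)

```text
time: 35.0
tcp_pos: [0.6254, 0.1057, 0.2998]
eef_rot: [0.729, 0.684, 0.001, 0.0]
wrist_force: [1.0, -0.4, -1.5]
gripper_width: 0.0603
finger_force: 0.0
```

Call:
apply_moves(
  series=[
    [[0,0,0],0],
    [[0,0,0],0],
    [[0,0,0],0],
  ],
)

```text
time: 35.3
tcp_pos: [0.6266, 0.1012, 0.3023]
eef_rot: [0.731, 0.683, 0.001, 0.001]
wrist_force: [0.9, 0.2, 0.7]
gripper_width: 0.0599
finger_force: 0.0
```

Run:
```python
from h import *
c=snap("wrist","w16",view=False);W=cloud(c);m=np.all((W>(.59,.06,.21))&(W<(.67,.2,.23)),-1);P=W[m];print("tab",len(P),P.mean(0) if len(P) else 0,P.min(0),P.max(0))
plan(.6255,.1006,.197,-3.9)
```

```text
tab 743 [0.6259116  0.10196201 0.21874927] [0.6090715  0.09557177 0.21007119] [0.64288945 0.10648039 0.22223924]
shift [-0.0007, -0.0015, 0.1055] turn rad 0.0 deg 0.02610925795664798 | tcp [0.6267 0.1011 0.3025] ty -3.9 q6 0.18 t 35.4 w 0.0601
```

Call:
apply_moves(
  series=[
    [[0,-0.001,0.05],0],
    [[0,-0.001,0.09],0],
    [[0,-0.001,0.104],0],
    [[0,-0.001,0.104],0],
    [[0,-0.001,0.104],0],
  ],
)

```text
time: 35.85
tcp_pos: [0.6259, 0.1013, 0.1983]
eef_rot: [0.731, 0.683, 0.001, 0.001]
wrist_force: [0.3, -0.5, -0.1]
gripper_width: 0.0599
finger_force: 0.0
```

Call:
apply_moves(
  series=[
    [[0,0,0],0],
    [[0,0,0],0],
    [[0,0,0],0],
    [[0,0,0],0],
  ],
  gripper=0.0,
)

```text
time: 36.25
tcp_pos: [0.6269, 0.1015, 0.1986]
eef_rot: [0.73, 0.683, 0.002, 0.002]
wrist_force: [4.8, -1.1, 8.0]
gripper_width: 0.0327
finger_force: 59.3
```

Call:
apply_moves(
  series=[
    [[0.01,0,0],0],
    [[0.022,0,0],0],
    [[0.034,0,0],0],
    [[0.046,0,0],0],
    [[0.053,0,0],0],
  ],
)

```text
time: 36.75
tcp_pos: [0.6306, 0.155, 0.1986]
eef_rot: [0.73, 0.683, 0.002, 0.002]
wrist_force: [6.4, -2.7, 8.1]
gripper_width: 0.0326
finger_force: 59.3
```

Call:
apply_moves(
  series=[
    [[0.001,0,0],0],
    [[0.002,0,0],0],
    [[0.002,0,0],0],
    [[0.002,0,0],0],
  ],
)

```text
time: 37.15
tcp_pos: [0.6307, 0.1563, 0.1986]
eef_rot: [0.73, 0.683, 0.002, 0.002]
wrist_force: [6.5, -2.0, 6.8]
gripper_width: 0.0323
finger_force: 59.2
```

Call:
apply_moves(
  series=[
    [[0.0015,0,0],0],
    [[0.0015,0,0],0],
    [[0,0,0],0],
  ],
)

```text
time: 37.45
tcp_pos: [0.6307, 0.1561, 0.1987]
eef_rot: [0.731, 0.683, 0.002, 0.002]
wrist_force: [6.0, 1.8, 6.3]
gripper_width: 0.0325
finger_force: 59.2
```

Call:
apply_moves(
  series=[
    [[0,0,0],0],
    [[0,0,0],0],
    [[0,0,0],0],
    [[0,0,0],0],
  ],
  gripper=0.06,
)

```text
time: 37.85
tcp_pos: [0.6281, 0.1564, 0.1962]
eef_rot: [0.73, 0.683, -0.0, -0.0]
wrist_force: [-0.4, 0.1, 0.4]
gripper_width: 0.0599
finger_force: 0.0
```

Call:
apply_moves(
  series=[
    [[0,0,-0.05],0],
    [[0,0,-0.1],0],
    [[0,0,-0.15],0],
    [[-0.02,-0.02,-0.185],0],
    [[-0.06,-0.04,-0.185],0],
  ],
  gripper=0.06,
)

```text
time: 38.35
tcp_pos: [0.5859, 0.1005, 0.3862]
eef_rot: [0.73, 0.684, 0.003, 0.002]
wrist_force: [0.3, -1.7, 0.4]
gripper_width: 0.06
finger_force: 0.0
```

Run:
```python
from h import *
a=-.068;R2=np.array([[np.cos(a),-np.sin(a)],[np.sin(a),np.cos(a)]]);O=np.array([.6175,-.0091])
for x,y in((-.1295,-.16),(-.0600,-.16)): print((O+R2@[x,y]).round(4))
p=O+R2@[-.1295,-.16]; plan(p[0],p[1],.25,-3.9)
c=load("top3");W=cloud(c);h=hsv(c);d=lambda P:(P[:,:2]-O)@R2*1000
for n in("top3","side3","w15"):
    c=load(n);W=cloud(c);h=hsv(c);m=(h[...,0]<20)&(h[...,1]>90)&(W[...,2]>.08)&(W[...,2]<.2)&(W[...,0]<.53)&(W[...,0]>.4)&(W[...,1]<-.06)&(W[...,1]>-.24);P=W[m];L=d(P);print(n,len(P),L.mean(0).round(1),L.min(0).round(1),L.max(0).round(1),np.percentile(P[:,2],[50,95]).round(4))
```

```text
[ 0.4774 -0.1599]
[ 0.5468 -0.1647]
shift [-0.2672, -0.0925, 0.135] turn rad 0.004 deg 0.20573015961781493 | tcp [0.5859 0.1005 0.3862] ty -3.7 q6 0.18 t 38.4 w 0.06
top3 80 [-129.6 -157.8] [-138.7 -179.4] [-118.2 -136.7] [0.1515 0.1567]
side3 121 [-130.4 -153.1] [-139.7 -185.3] [-119.  -104.5] [0.1515 0.1554]
w15 1248 [-126.  -134.6] [-138.7 -177.6] [-116.   -95.9] [0.1509 0.1533]
```

Call:
apply_moves(
  series=[
    [[-0.045,-0.02,0],0],
    [[-0.09,-0.04,0],0],
    [[-0.135,-0.06,0],0],
    [[-0.18,-0.075,0],0],
    [[-0.225,-0.09,0],0],
  ],
)

```text
time: 38.85
tcp_pos: [0.4782, -0.1207, 0.3814]
eef_rot: [0.73, 0.683, 0.0, 0.0]
wrist_force: [0.3, -1.2, -1.3]
gripper_width: 0.0602
finger_force: 0.0
```

Call:
apply_moves(
  series=[
    [[-0.03,-0.002,0.03],0],
    [[-0.03,-0.002,0.08],0],
    [[-0.03,-0.002,0.13],0],
    [[-0.03,-0.002,0.13],0],
    [[-0.03,-0.002,0.13],0],
  ],
)

```text
time: 39.35
tcp_pos: [0.4755, -0.1491, 0.2519]
eef_rot: [0.73, 0.683, -0.0, -0.001]
wrist_force: [-0.1, -0.1, 0.0]
gripper_width: 0.0595
finger_force: 0.0
```

Run:
```python
from h import *
O=np.array([.6175,-.0091]);a=-.068;R2=np.array([[np.cos(a),-np.sin(a)],[np.sin(a),np.cos(a)]])
plan(.4774,-.1599,.123,-3.9)
c=snap("wrist","w17",view=False);W=cloud(c);h=hsv(c);m=(h[...,0]<20)&(h[...,1]>90)&(W[...,2]>.08)&(W[...,2]<.2)&(W[...,0]<.53)&(W[...,0]>.4)&(W[...,1]<-.06)&(W[...,1]>-.24);P=W[m];L=(P[:,:2]-O)@R2*1000;print(len(P),L.mean(0).round(1),np.percentile(L,[2,98],axis=0).round(1),np.percentile(P[:,2],[50,95]).round(4))
```

```text
shift [-0.0107, 0.0028, 0.1289] turn rad 0.001 deg 0.07166073608576085 | tcp [ 0.4755 -0.1491  0.2519] ty -3.8 q6 -0.3 t 39.4 w 0.0595
3306 [-129.8 -134.9] [[-141.2 -175.7]
 [-118.4  -98. ]] [0.1512 0.1534]
```

Call:
apply_moves(
  series=[
    [[-0.011,0.003,0.05],0],
    [[-0.011,0.003,0.09],0],
    [[-0.011,0.003,0.129],0],
    [[-0.011,0.003,0.129],0],
    [[-0.011,0.003,0.129],0],
  ],
)

```text
time: 39.9
tcp_pos: [0.4791, -0.1607, 0.1243]
eef_rot: [0.73, 0.683, 0.0, 0.001]
wrist_force: [0.3, -0.1, 0.4]
gripper_width: 0.0602
finger_force: 0.0
```

Call:
apply_moves(
  series=[
    [[0,0,0],0],
    [[0,0,0],0],
    [[0,0,0],0],
    [[0,0,0],0],
  ],
  gripper=0.0,
)

```text
time: 40.3
tcp_pos: [0.4784, -0.1608, 0.1233]
eef_rot: [0.73, 0.683, 0.0, 0.001]
wrist_force: [-0.6, -3.3, 3.8]
gripper_width: 0.0253
finger_force: 58.6
```

Run:
```python
from h import *
O=np.array([.6175,-.0091]);a=-.068;R2=np.array([[np.cos(a),-np.sin(a)],[np.sin(a),np.cos(a)]])
s=r.state();print((s["tcp_pos"][:2]-O)@R2*1000,s["tcp_pos"][2],s["gripper_width"],s["finger_force"],s["wrist_force"]); plan(.4774,-.1599,.123,-3.9)
```

```text
[-128.47548791 -160.78888592] 0.12326534561809692 0.025264553164476355 58.64493191242218 [-0.598632   -3.29163885  3.82669408]
shift [0.0008, -0.0011, 0.0003] turn rad 0.001 deg 0.05961085956653278 | tcp [ 0.4784 -0.1608  0.1233] ty -3.8 q6 -0.32 t 40.3 w 0.0253
```

Call:
apply_moves(
  series=[
    [[0,-0.0004,0.007],0],
    [[0,0.0003,0.0168],0],
    [[0,0.003,0.0287],0],
    [[0,0.009,0.042],0],
    [[0,0.0192,0.0557],0],
  ],
)

```text
time: 40.8
tcp_pos: [0.5004, -0.1624, 0.0669]
eef_rot: [0.731, 0.683, 0.002, 0.003]
wrist_force: [19.3, 6.4, 24.1]
gripper_width: 0.0252
finger_force: 61.4
```

Call:
apply_moves(
  series=[
    [[0,0.0154,0.012],0],
    [[0,0.0358,0.0199],0],
    [[0,0.0601,0.0207],0],
    [[0,0.0854,0.012],0],
  ],
)

```text
time: 41.2
tcp_pos: [0.5822, -0.1678, 0.0556]
eef_rot: [0.73, 0.683, -0.001, -0.0]
wrist_force: [-28.4, -9.0, 48.0]
gripper_width: 0.0253
finger_force: 64.9
```

Call:
apply_moves(
  series=[
    [[0,0.0216,-0.0195],0],
    [[0,0.0335,-0.046],0],
    [[0,0.0335,-0.0752],0],
    [[0,0.0216,-0.1017],0],
    [[0,0,-0.1212],0],
  ],
)

```text
time: 41.7
tcp_pos: [0.5861, -0.1684, 0.1776]
eef_rot: [0.731, 0.683, 0.002, 0.003]
wrist_force: [10.5, -5.0, -1.9]
gripper_width: 0.0249
finger_force: 61.1
```

```bash
cat >> h.py <<'E'
def crank():
    O=np.array([.6175,-.0091]);a=-.068;R2=np.array([[np.cos(a),-np.sin(a)],[np.sin(a),np.cos(a)]])
    s=r.state();L=(s["tcp_pos"][:2]-O)@R2*1000;z=s["tcp_pos"][2]*1000+19
    dx,dz=L[0]+60,z-135;print("th",np.degrees(np.arctan2(-dx,dz)).round(1),"rad",np.hypot(dx,dz).round(1),"y",L[1].round(1),"F",s["wrist_force"].round(1),"w",round(s["gripper_width"],4),round(s["finger_force"],1),"t",round(s["time"],1))
E
python3 -c "
from h import *
crank()"
```

```text
th -32.7 rad 73.2 y -161.1 F [10.5 -5.  -1.9] w 0.0249 61.1 t 41.7
```

Call:
apply_moves(
  series=[
    [[0,-0.0065,-0.0038],0],
    [[0,-0.0181,-0.0083],0],
    [[0,-0.0326,-0.0109],0],
    [[0,-0.0496,-0.0099],0],
    [[0,-0.07,-0.0025],0],
  ],
)

```text
time: 42.2
tcp_pos: [0.5143, -0.1634, 0.1797]
eef_rot: [0.73, 0.683, 0.001, 0.002]
wrist_force: [4.4, -3.9, 8.7]
gripper_width: 0.0252
finger_force: 62.4
```

Call:
apply_moves(
  series=[
    [[0,-0.0202,0.0175],0],
    [[0,-0.0308,0.0367],0],
    [[0,-0.035,0.0606],0],
  ],
)

```text
time: 42.5
tcp_pos: [0.4778, -0.1609, 0.1175]
eef_rot: [0.731, 0.683, 0.001, 0.001]
wrist_force: [19.2, -1.5, 3.9]
gripper_width: 0.0251
finger_force: 62.6
```

Call:
apply_moves(
  series=[
    [[0,0.0061,0.0285],0],
    [[0,0.0232,0.052],0],
    [[0,0.0484,0.0666],0],
  ],
)

```text
time: 42.8
tcp_pos: [0.5278, -0.1643, 0.0502]
eef_rot: [0.731, 0.683, 0.001, 0.002]
wrist_force: [10.4, 1.4, 45.4]
gripper_width: 0.0252
finger_force: 66.9
```

Call:
apply_moves(
  series=[
    [[0,0.0289,0.003],0],
    [[0,0.0566,-0.006],0],
  ],
)

```text
time: 43.0
tcp_pos: [0.5821, -0.1679, 0.0562]
eef_rot: [0.73, 0.683, -0.001, -0.001]
wrist_force: [-20.3, -11.5, 30.3]
gripper_width: 0.025
finger_force: 65.4
```

```bash
python3 -c "
from h import *
crank()"
```

```text
th -149.3 rad 69.5 y -160.8 F [-20.3 -11.5  30.3] w 0.025 65.4 t 43.0
```

Call:
apply_moves(
  series=[
    [[0,0.0061,-0.0045],0],
    [[0,0.0154,-0.013],0],
    [[0,0.0244,-0.025],0],
    [[0,0.0316,-0.041],0],
    [[0,0.035,-0.0631],0],
  ],
)

```text
time: 43.5
tcp_pos: [0.6181, -0.1706, 0.119]
eef_rot: [0.731, 0.683, -0.0, 0.0]
wrist_force: [-1.6, -8.4, -5.7]
gripper_width: 0.0251
finger_force: 61.2
```

Call:
apply_moves(
  series=[
    [[0,-0.0042,-0.0239],0],
    [[0,-0.0164,-0.045],0],
    [[0,-0.035,-0.0606],0],
  ],
)

```text
time: 43.8
tcp_pos: [0.5825, -0.1681, 0.1805]
eef_rot: [0.73, 0.683, -0.0, 0.0]
wrist_force: [-0.0, -7.7, -17.4]
gripper_width: 0.025
finger_force: 60.1
```

Call:
apply_moves(
  series=[
    [[0,-0.0277,-0.009],0],
    [[0,-0.0566,-0.006],0],
  ],
)

```text
time: 44.0
tcp_pos: [0.5262, -0.1641, 0.1866]
eef_rot: [0.731, 0.683, 0.001, 0.001]
wrist_force: [18.4, -6.1, -32.7]
gripper_width: 0.0253
finger_force: 61.6
```

Call:
apply_moves(
  series=[
    [[0,-0.0252,0.0146],0],
    [[0,-0.0423,0.0381],0],
    [[0,-0.0484,0.0666],0],
  ],
)

```text
time: 44.3
tcp_pos: [0.4776, -0.1609, 0.1201]
eef_rot: [0.731, 0.683, 0.001, 0.002]
wrist_force: [21.8, -1.8, 3.1]
gripper_width: 0.025
finger_force: 66.3
```

Call:
apply_moves(
  series=[
    [[0,0.0061,0.0285],0],
    [[0,0.0232,0.052],0],
    [[0,0.0484,0.0666],0],
  ],
)

```text
time: 44.6
tcp_pos: [0.5255, -0.1641, 0.0517]
eef_rot: [0.731, 0.683, -0.0, -0.0]
wrist_force: [4.8, -7.4, 25.6]
gripper_width: 0.0248
finger_force: 68.2
```

Call:
apply_moves(
  series=[
    [[0,0.0289,0.003],0],
    [[0,0.0566,-0.006],0],
  ],
)

```text
time: 44.8
tcp_pos: [0.5817, -0.1679, 0.0571]
eef_rot: [0.73, 0.683, -0.001, -0.001]
wrist_force: [-6.8, -11.5, 5.7]
gripper_width: 0.0252
finger_force: 66.2
```

```bash
python3 -c "
from h import *
crank()
c=snap('side','side4',view=False);W=cloud(c);h=hsv(c)
m=(h[...,0]<20)&(h[...,1]>80)&(W[...,2]>.005)&(W[...,2]<.075)&(W[...,0]>.55)&(W[...,0]<.75)&(abs(W[...,1])<.09)
for i,s,ce,mm in blobs(m,4): print(s[4],ce,np.nanmedian(W[mm],0).round(3))
"
```

```text
th -149.2 rad 68.5 y -160.9 F [ -6.8 -11.5   5.7] w 0.0252 66.2 t 44.8
```

Call:
apply_moves(
  series=[
    [[0,0.006,-0.0041],0],
    [[0,0.0152,-0.0122],0],
    [[0,0.024,-0.0238],0],
    [[0,0.0311,-0.0392],0],
    [[0,0.0345,-0.0606],0],
  ],
)

```text
time: 45.35
tcp_pos: [0.6181, -0.1706, 0.119]
eef_rot: [0.731, 0.683, 0.0, 0.001]
wrist_force: [-0.1, -9.3, -5.3]
gripper_width: 0.0251
finger_force: 64.7
```

Call:
apply_moves(
  series=[
    [[0,-0.0042,-0.0236],0],
    [[0,-0.0162,-0.0444],0],
    [[0,-0.0345,-0.0597],0],
  ],
)

```text
time: 45.65
tcp_pos: [0.5831, -0.1681, 0.1799]
eef_rot: [0.73, 0.683, 0.0, 0.001]
wrist_force: [2.9, -7.0, -13.6]
gripper_width: 0.025
finger_force: 63.9
```

Call:
apply_moves(
  series=[
    [[0,-0.0273,-0.0089],0],
    [[0,-0.0558,-0.0059],0],
    [[0,-0.0806,0.0085],0],
    [[0,-0.0975,0.0316],0],
    [[0,-0.1035,0.0597],0],
  ],
)

```text
time: 46.15
tcp_pos: [0.4778, -0.1608, 0.12]
eef_rot: [0.731, 0.683, 0.0, 0.001]
wrist_force: [14.8, -4.5, 3.4]
gripper_width: 0.0253
finger_force: 66.2
```

Call:
apply_moves(
  series=[
    [[0,0.006,0.0281],0],
    [[0,0.0229,0.0513],0],
    [[0,0.0477,0.0656],0],
    [[0,0.0762,0.0686],0],
    [[0,0.1035,0.0597],0],
  ],
)

```text
time: 46.65
tcp_pos: [0.5815, -0.168, 0.0574]
eef_rot: [0.731, 0.683, -0.001, -0.001]
wrist_force: [-1.4, -12.1, -3.9]
gripper_width: 0.0248
finger_force: 65.2
```

Call:
apply_moves(
  series=[
    [[0,0.0213,-0.0192],0],
    [[0,0.033,-0.0453],0],
    [[0,0.033,-0.0741],0],
    [[0,0.0213,-0.1002],0],
    [[0,0,-0.1194],0],
  ],
)

```text
time: 47.15
tcp_pos: [0.5833, -0.1681, 0.18]
eef_rot: [0.73, 0.683, 0.0, 0.001]
wrist_force: [0.5, -7.2, -17.7]
gripper_width: 0.025
finger_force: 63.4
```

Call:
apply_moves(
  series=[
    [[0,-0.0273,-0.0089],0],
    [[0,-0.0558,-0.0059],0],
    [[0,-0.0806,0.0085],0],
    [[0,-0.0975,0.0316],0],
    [[0,-0.1035,0.0597],0],
  ],
)

```text
time: 47.65
tcp_pos: [0.4778, -0.1608, 0.12]
eef_rot: [0.731, 0.683, 0.0, 0.001]
wrist_force: [15.6, -5.0, 4.1]
gripper_width: 0.0253
finger_force: 66.3
```

Call:
apply_moves(
  series=[
    [[0,0.006,0.0281],0],
    [[0,0.0229,0.0513],0],
    [[0,0.0477,0.0656],0],
    [[0,0.0762,0.0686],0],
    [[0,0.1035,0.0597],0],
  ],
)

```text
time: 48.15
tcp_pos: [0.5815, -0.168, 0.0574]
eef_rot: [0.731, 0.683, -0.001, -0.001]
wrist_force: [-0.9, -12.6, -3.9]
gripper_width: 0.0251
finger_force: 65.3
```

```bash
python3 -c "
from h import *
crank()
c=snap('side','side5',crop=(210,140,330,260))
"
```

```text
th -149.2 rad 68.2 y -160.9 F [ -0.9 -12.6  -3.9] w 0.0251 65.3 t 48.1
```

View pics/side5.png

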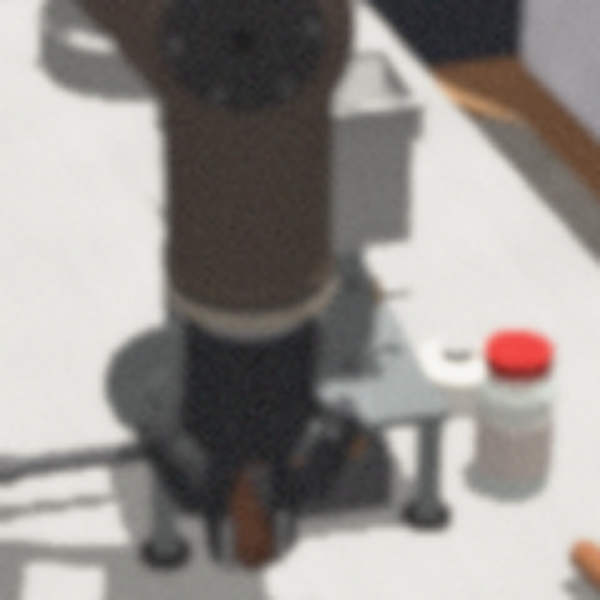

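A faint brown spot at (360,440) below the plate suggests a nut is already in the pan. The arm hides most of the rest, so I'll do four more turns before looking properly.

Call:
apply_moves(
  series=[
    [[0,0.006,-0.0039],0],
    [[0,0.0152,-0.0118],0],
    [[0,0.024,-0.0232],0],
    [[0,0.0311,-0.0384],0],
    [[0,0.0345,-0.0597],0],
  ],
)

```text
time: 48.7
tcp_pos: [0.618, -0.1706, 0.119]
eef_rot: [0.731, 0.683, 0.0, 0.001]
wrist_force: [-0.2, -8.5, -4.8]
gripper_width: 0.0252
finger_force: 64.9
```

Call:
apply_moves(
  series=[
    [[0,-0.0042,-0.0236],0],
    [[0,-0.0162,-0.0444],0],
    [[0,-0.0345,-0.0597],0],
  ],
)

```text
time: 49.0
tcp_pos: [0.5831, -0.1682, 0.1799]
eef_rot: [0.73, 0.683, 0.0, 0.001]
wrist_force: [2.6, -7.2, -13.2]
gripper_width: 0.0253
finger_force: 64.0
```

Call:
apply_moves(
  series=[
    [[0,-0.0273,-0.0089],0],
    [[0,-0.0558,-0.0059],0],
    [[0,-0.0806,0.0085],0],
    [[0,-0.0975,0.0316],0],
    [[0,-0.1035,0.0597],0],
  ],
)

```text
time: 49.5
tcp_pos: [0.4778, -0.1608, 0.1199]
eef_rot: [0.731, 0.683, 0.0, 0.001]
wrist_force: [15.8, -5.3, 2.3]
gripper_width: 0.0251
finger_force: 66.3
```

Call:
apply_moves(
  series=[
    [[0,0.006,0.0281],0],
    [[0,0.0229,0.0513],0],
    [[0,0.0477,0.0656],0],
    [[0,0.0762,0.0686],0],
    [[0,0.1035,0.0597],0],
  ],
)

```text
time: 50.0
tcp_pos: [0.5814, -0.168, 0.0574]
eef_rot: [0.73, 0.683, -0.001, -0.002]
wrist_force: [-2.2, -11.6, -3.9]
gripper_width: 0.025
finger_force: 65.3
```

Call:
apply_moves(
  series=[
    [[0,0.0213,-0.0192],0],
    [[0,0.033,-0.0453],0],
    [[0,0.033,-0.0741],0],
    [[0,0.0213,-0.1002],0],
    [[0,0,-0.1194],0],
  ],
)

```text
time: 50.5
tcp_pos: [0.5833, -0.1681, 0.18]
eef_rot: [0.73, 0.683, 0.0, 0.001]
wrist_force: [0.2, -7.1, -18.7]
gripper_width: 0.0247
finger_force: 63.4
```

Call:
apply_moves(
  series=[
    [[0,-0.0273,-0.0089],0],
    [[0,-0.0558,-0.0059],0],
    [[0,-0.0806,0.0085],0],
    [[0,-0.0975,0.0316],0],
    [[0,-0.1035,0.0597],0],
  ],
)

```text
time: 51.0
tcp_pos: [0.4778, -0.1608, 0.1199]
eef_rot: [0.731, 0.683, 0.0, 0.001]
wrist_force: [15.7, -4.8, 2.2]
gripper_width: 0.0251
finger_force: 66.3
```

Call:
apply_moves(
  series=[
    [[0,0.006,0.0281],0],
    [[0,0.0229,0.0513],0],
    [[0,0.0477,0.0656],0],
    [[0,0.0762,0.0686],0],
    [[0,0.1035,0.0597],0],
  ],
)

```text
time: 51.5
tcp_pos: [0.5815, -0.168, 0.0575]
eef_rot: [0.731, 0.683, -0.001, -0.001]
wrist_force: [-0.5, -12.2, -3.3]
gripper_width: 0.0249
finger_force: 65.4
```

Call:
apply_moves(
  series=[
    [[0,0.0213,-0.0192],0],
    [[0,0.033,-0.0453],0],
    [[0,0.033,-0.0741],0],
    [[0,0.0213,-0.1002],0],
    [[0,0,-0.1194],0],
  ],
)

```text
time: 52.0
tcp_pos: [0.5833, -0.1681, 0.18]
eef_rot: [0.73, 0.683, 0.0, 0.001]
wrist_force: [0.2, -7.1, -17.8]
gripper_width: 0.0251
finger_force: 63.4
```

Call:
apply_moves(
  series=[
    [[0,-0.0273,-0.0089],0],
    [[0,-0.0558,-0.0059],0],
    [[0,-0.0806,0.0085],0],
    [[0,-0.0975,0.0316],0],
    [[0,-0.1035,0.0597],0],
  ],
)

```text
time: 52.5
tcp_pos: [0.4779, -0.1609, 0.12]
eef_rot: [0.731, 0.683, 0.0, 0.001]
wrist_force: [15.6, -4.6, 2.5]
gripper_width: 0.0248
finger_force: 66.3
```

Call:
apply_moves(
  series=[
    [[0,0.006,0.0281],0],
    [[0,0.0229,0.0513],0],
    [[0,0.0477,0.0656],0],
    [[0,0.0762,0.0686],0],
    [[0,0.1035,0.0597],0],
  ],
)

```text
time: 53.0
tcp_pos: [0.5816, -0.168, 0.0575]
eef_rot: [0.731, 0.683, -0.001, -0.001]
wrist_force: [-1.1, -11.8, -3.5]
gripper_width: 0.0251
finger_force: 65.4
```

Call:
apply_moves(
  series=[
    [[0,0.0213,-0.0192],0],
    [[0,0.033,-0.0453],0],
    [[0,0.033,-0.0741],0],
    [[0,0.0213,-0.1002],0],
    [[0,0,-0.1194],0],
  ],
)

```text
time: 53.5
tcp_pos: [0.5834, -0.1681, 0.18]
eef_rot: [0.73, 0.683, 0.0, 0.001]
wrist_force: [0.0, -7.8, -18.3]
gripper_width: 0.0252
finger_force: 63.4
```

Call:
apply_moves(
  series=[
    [[0,-0.0273,-0.0089],0],
    [[0,-0.0558,-0.0059],0],
    [[0,-0.0806,0.0085],0],
    [[0,-0.0975,0.0316],0],
    [[0,-0.1035,0.0597],0],
  ],
)

```text
time: 54.0
tcp_pos: [0.4778, -0.1608, 0.12]
eef_rot: [0.731, 0.683, 0.0, 0.001]
wrist_force: [13.9, -5.3, 3.5]
gripper_width: 0.0252
finger_force: 66.3
```

```bash
python3 -c "
from h import *
crank()
c=snap('top','top6',view=False);W=cloud(c);h=hsv(c)
m=(h[...,0]<20)&(h[...,1]>80)&(W[...,2]>.005)&(W[...,2]<.3)&(W[...,0]>.55)&(W[...,0]<.75)&(abs(W[...,1])<.09)
print(m.sum(),W[m].mean(0) if m.any() else '')
"
```

```text
th 86.7 rad 69.2 y -160.9 F [13.9 -5.3  3.5] w 0.0252 66.3 t 54.0
1 [ 0.72695686 -0.06052991  0.28793803]
```

Call:
apply_moves(
  series=[
    [[0,0,0],0],
    [[0,0,0],0],
    [[0,0,0],0],
    [[0,0,0],0],
  ],
  gripper=0.06,
)

```text
time: 54.45
tcp_pos: [0.4788, -0.1603, 0.1202]
eef_rot: [0.73, 0.683, -0.0, -0.0]
wrist_force: [-0.4, 0.7, -0.6]
gripper_width: 0.0603
finger_force: 0.0
```

Call:
apply_moves(
  series=[
    [[0,0,-0.05],0],
    [[0,0,-0.1],0],
    [[0,0,-0.15],0],
    [[0,0,-0.2],0],
    [[0,0,-0.25],0],
  ],
)

```text
time: 54.95
tcp_pos: [0.4783, -0.1601, 0.3726]
eef_rot: [0.73, 0.683, 0.0, 0.0]
wrist_force: [1.7, 0.2, -0.8]
gripper_width: 0.0599
finger_force: 0.0
```

Call:
apply_moves(
  series=[
    [[0.03,0.03,0],0],
    [[0.06,0.07,0],0],
    [[0.09,0.11,0],0],
    [[0.1,0.15,0],0],
    [[0.1,0.16,0],0],
  ],
)

```text
time: 55.45
tcp_pos: [0.6482, -0.0694, 0.3694]
eef_rot: [0.73, 0.684, 0.0, 0.0]
wrist_force: [-1.0, -1.5, 0.3]
gripper_width: 0.0602
finger_force: 0.0
```

Run:
```python
from h import *
c=snap('side','s7',view=False); a=c["frame"][150:270,225:325]
d=snap('wrist','w18',view=False);b=d["frame"][0:300,100:450]
a=cv2.resize(a,(400,480),interpolation=cv2.INTER_CUBIC);b=cv2.resize(b,(400,343))
a=np.clip(a.astype(float)*1.6,0,255).astype(np.uint8)
o=np.zeros((480,800,3),np.uint8);o[:,:400]=a;o[:343,400:]=b;cv2.imwrite("pics/both7.png",o[...,::-1])
plan(.6307,.156,.3,-3.9)
```

```text
shift [0.2255, -0.0302, 0.0693] turn rad 0.002 deg 0.1265953144348657 | tcp [ 0.646  -0.071   0.3693] ty -3.8 q6 -0.09 t 55.5 w 0.0601
```

View pics/both7.png

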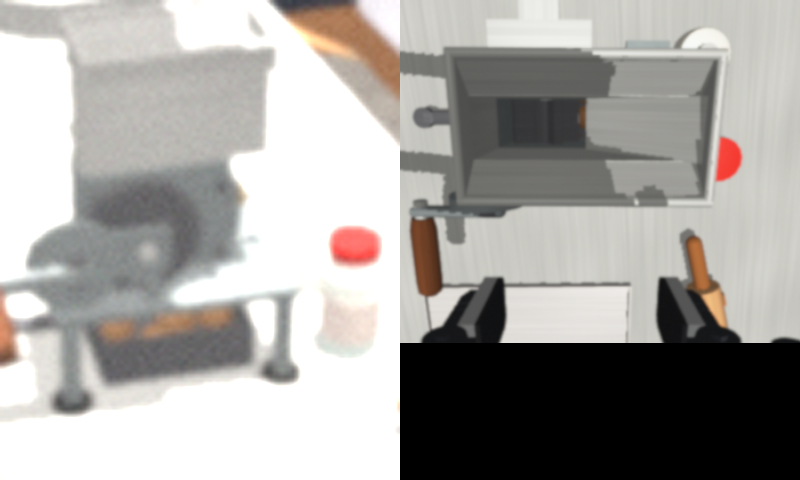

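Run:
```python
from h import *
O=np.array([.6175,-.0091]);a=-.068;R2=np.array([[np.cos(a),-np.sin(a)],[np.sin(a),np.cos(a)]])
for n in("w18","s7"):
    c=load(n);W=cloud(c);h=hsv(c)
    m=(h[...,0]<22)&(h[...,1]>70)&(W[...,0]>.5)&(W[...,0]<.75)&(abs(W[...,1])<.08)&(W[...,2]<.28)
    for i,s,ce,mm in blobs(m,3):
        w=W[mm]; L=(w[:,:2]-O)@R2*1000; print(n,s[4],ce.round(),np.median(L,0).round(1),L.min(0).round(),L.max(0).round(),"z",np.percentile(w[:,2],[2,50,98]).round(3),c["frame"][mm].mean(0).round())
c=load("s0") if 0 else load("side0");h=hsv(c);W=cloud(c)
f=load("w18")["frame"][20:190,180:400];g=load("s7")["frame"][215:255,240:300]
f=cv2.convertScaleAbs(cv2.resize(f,(500,386),interpolation=cv2.INTER_CUBIC),alpha=1.8);g=cv2.convertScaleAbs(cv2.resize(g,(300,200),interpolation=cv2.INTER_CUBIC),alpha=1.8)
o=np.zeros((386,800,3),np.uint8);o[:,:500]=f;o[:200,500:]=g;cv2.imwrite("pics/both8.png",o[...,::-1])
```

```text
w18 8 [260.  88.] [34.8 19.4] [33. 19.] [37. 20.] z [0.022 0.023 0.025] [73. 59. 48.]
w18 92 [259. 102.] [34.2  2.2] [ 32. -11.] [37. 13.] z [0.015 0.029 0.126] [94. 70. 50.]
s7 77 [272. 230.] [46.5 -9.8] [  9. -32.] [87. 25.] z [0.004 0.024 0.032] [103.  81.  64.]
s7 25 [254. 232.] [-10.2  -6.8] [-19. -12.] [1. 5.] z [0.015 0.022 0.028] [102.  80.  64.]
```

View pics/both8.png

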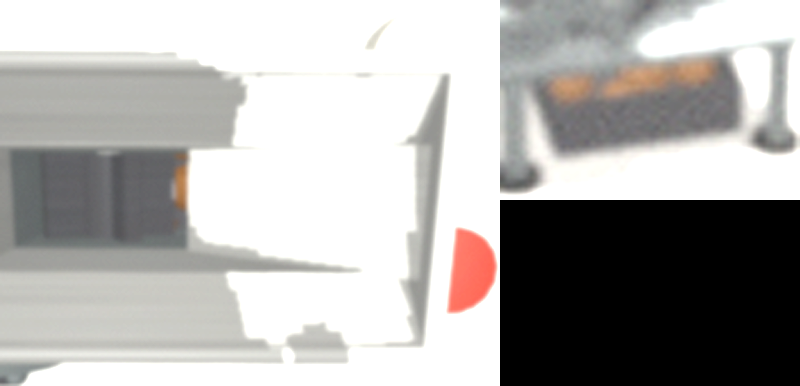

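Through the open throat the only brown is a nut at about z 0.025, which is in the pan below the roll. The side view shows nuts in the pan at (570,85), (640,80) and (695,70). I'll check once more from another angle for anything hidden under the sloping wall.

Call:
apply_moves(
  series=[
    [[0.01,-0.04,0],0],
    [[0.01,-0.07,0],0],
    [[0.01,-0.07,0],0],
    [[0.01,-0.07,0],0],
  ],
)

```text
time: 55.95
tcp_pos: [0.5748, -0.0571, 0.371]
eef_rot: [0.731, 0.683, 0.0, 0.0]
wrist_force: [-0.9, -0.1, -0.3]
gripper_width: 0.0598
finger_force: 0.0
```

Run:
```python
from h import *
O=np.array([.6175,-.0091]);a=-.068;R2=np.array([[np.cos(a),-np.sin(a)],[np.sin(a),np.cos(a)]])
c=snap("wrist","w19",view=False);W=cloud(c);h=hsv(c);C=-c["R"].T@c["t"];print("cam",((C[:2]-O)@R2*1000).round(),C[2])
m=(h[...,0]<22)&(h[...,1]>70)&(W[...,0]>.5)&(W[...,0]<.75)&(abs(W[...,1])<.08)&(W[...,2]<.28)
for i,s,ce,mm in blobs(m,3):
    w=W[mm]; L=(w[:,:2]-O)@R2*1000; print(s[4],ce.round(),np.median(L,0).round(1),L.min(0).round(),L.max(0).round(),"z",np.percentile(w[:,2],[2,50,98]).round(3))
uv=proj(c,np.array([[*(O+R2@[x,0]),.19] for x in(-.037,0,.038)]));print(uv.round())
# rows across the throat: what is seen
v=int(uv[1,1])
for u in range(int(uv[0,0])-4,int(uv[2,0])+8,5):
    L=(W[v,u,:2]-O)@R2*1000; print(u,L.round(),W[v,u,2].round(3),c["frame"][v,u])
plan(.6307,.156,.3,-3.9)
```

```text
cam [-41.  22.] 0.5129543734312243
46 [324. 108.] [52.8  1.6] [32. -7.] [60. 11.] z [0.002 0.026 0.126]
[[262. 117.]
 [301. 117.]
 [342. 117.]]
257 [-41.   7.] 0.288 [102 104 101]
262 [-38.   7.] 0.289 [119 119 116]
267 [-27. -12.] 0.004 [64 64 66]
272 [-26.  -3.] 0.15 [94 94 96]
277 [-20.  -3.] 0.147 [97 96 99]
282 [-15.  -3.] 0.146 [ 97  96 100]
287 [-9. -3.] 0.145 [82 82 83]
292 [-5. -3.] 0.149 [97 97 99]
297 [ 1. -3.] 0.15 [117 117 120]
302 [ 5. -2.] 0.155 [62 62 64]
307 [ 9. -2.] 0.164 [78 77 80]
312 [14. -2.] 0.163 [97 96 99]
317 [25. -4.] 0.128 [ 98  98 101]
322 [31. -4.] 0.126 [69 68 70]
327 [41. -5.] 0.108 [80 79 78]
332 [41. -4.] 0.136 [90 90 88]
337 [41. -2.] 0.16 [83 83 81]
342 [38.  0.] 0.19 [158 157 153]
347 [42.  0.] 0.195 [161 160 156]
shift [0.2164, 0.0405, 0.0708] turn rad 0.0 deg 0.022288034494550857 | tcp [ 0.5755 -0.0572  0.3708] ty -3.9 q6 -0.08 t 56.0 w 0.06
```

The gap between roll and jaw is clear: the roll surface is at z ≈ 0.15 and the jaw face at x = 41 mm, with nothing brown above the pan. All the nuts have dropped, so now I'll shut the gate.

Run:
```python
from h import *
plan(.6287,.1557,.3,-3.9)
```

```text
shift [0.216, 0.0386, 0.0708] turn rad 0.0 deg 0.022288034494550857 | tcp [ 0.5755 -0.0572  0.3708] ty -3.9 q6 -0.08 t 56.0 w 0.06
```

Call:
apply_moves(
  series=[
    [[0.05,0.01,0],0],
    [[0.1,0.02,0],0],
    [[0.15,0.03,0],0],
    [[0.195,0.038,0],0],
    [[0.216,0.038,0.03],0],
  ],
)

```text
time: 56.5
tcp_pos: [0.6314, 0.1603, 0.3428]
eef_rot: [0.73, 0.684, 0.003, 0.001]
wrist_force: [1.4, -0.3, -0.3]
gripper_width: 0.0602
finger_force: 0.0
```

Call:
apply_moves(
  series=[
    [[0,0,0.04],0],
    [[0,0,0.04],0],
    [[0,0,0.04],0],
    [[0,0,0.04],0],
  ],
)

```text
time: 56.9
tcp_pos: [0.6295, 0.1557, 0.3022]
eef_rot: [0.731, 0.683, 0.001, 0.001]
wrist_force: [1.1, -0.7, -0.2]
gripper_width: 0.06
finger_force: 0.0
```

Run:
```python
from h import *
c=snap("wrist","w20",view=False);W=cloud(c);m=np.all((W>(.59,.12,.212))&(W<(.67,.2,.23)),-1);P=W[m];print("tab",len(P),P.mean(0) if len(P) else 0)
plan(.6287,.1557,.197,-3.9)
```

```text
tab 722 [0.6296275  0.15641469 0.21921046]
shift [-0.0001, -0.0011, 0.1054] turn rad 0.0 deg 0.0021695428424663987 | tcp [0.6295 0.1557 0.3024] ty -3.9 q6 0.26 t 57.0 w 0.0602
```

Call:
apply_moves(
  series=[
    [[0.001,0,0.05],0],
    [[0.001,0,0.09],0],
    [[0.001,0,0.104],0],
    [[0.001,0,0.104],0],
    [[0.001,0,0.104],0],
  ],
)

```text
time: 57.45
tcp_pos: [0.6298, 0.1572, 0.1983]
eef_rot: [0.731, 0.683, 0.001, 0.001]
wrist_force: [-0.0, -0.1, -0.0]
gripper_width: 0.0599
finger_force: 0.0
```

Call:
apply_moves(
  series=[
    [[0,0,0],0],
    [[0,0,0],0],
    [[0,0,0],0],
    [[0,0,0],0],
  ],
  gripper=0.0,
)

```text
time: 57.85
tcp_pos: [0.6308, 0.1575, 0.1986]
eef_rot: [0.73, 0.683, 0.002, 0.002]
wrist_force: [6.1, -1.4, 7.8]
gripper_width: 0.0328
finger_force: 59.4
```

Call:
apply_moves(
  series=[
    [[-0.01,0,0],0],
    [[-0.022,0,0],0],
    [[-0.034,0,0],0],
    [[-0.046,0,0],0],
    [[-0.053,0,0],0],
  ],
)

```text
time: 58.35
tcp_pos: [0.627, 0.104, 0.1986]
eef_rot: [0.731, 0.683, 0.002, 0.002]
wrist_force: [4.4, 1.6, 8.1]
gripper_width: 0.0329
finger_force: 59.5
```

Call:
apply_moves(
  series=[
    [[-0.001,0,0],0],
    [[-0.002,0,0],0],
    [[-0.003,0,0],0],
    [[-0.003,0,0],0],
  ],
)

```text
time: 58.75
tcp_pos: [0.627, 0.1026, 0.1986]
eef_rot: [0.731, 0.683, 0.003, 0.001]
wrist_force: [5.2, 9.4, 7.9]
gripper_width: 0.0325
finger_force: 59.5
```

Call:
apply_moves(
  series=[
    [[0.001,0,0],0],
    [[0.001,0,0],0],
  ],
)

```text
time: 58.95
tcp_pos: [0.627, 0.1028, 0.1986]
eef_rot: [0.73, 0.683, 0.002, 0.002]
wrist_force: [4.0, 2.0, 8.4]
gripper_width: 0.0326
finger_force: 59.6
```

Call:
apply_moves(
  series=[
    [[0,0,0],0],
    [[0,0,0],0],
    [[0,0,0],0],
    [[0,0,0],0],
  ],
  gripper=0.06,
)

```text
time: 59.35
tcp_pos: [0.6246, 0.1023, 0.1961]
eef_rot: [0.73, 0.683, -0.0, -0.0]
wrist_force: [0.7, -0.3, -0.4]
gripper_width: 0.06
finger_force: 0.0
```

Call:
apply_moves(
  series=[
    [[0,0,-0.05],0],
    [[0,0,-0.1],0],
    [[0,0,-0.15],0],
    [[0.03,0,-0.18],0],
    [[0.06,0,-0.18],0],
  ],
)

```text
time: 59.85
tcp_pos: [0.6305, 0.1626, 0.3817]
eef_rot: [0.731, 0.682, 0.003, 0.002]
wrist_force: [-0.3, -0.7, -0.0]
gripper_width: 0.0598
finger_force: 0.0
```

Call:
apply_moves(
  series=[
    [[-0.03,-0.03,0],0],
    [[-0.05,-0.04,0],0],
    [[-0.05,-0.04,0],0],
    [[-0.05,-0.04,0],0],
  ],
)

```text
time: 60.25
tcp_pos: [0.5855, 0.1149, 0.3763]
eef_rot: [0.731, 0.683, 0.0, 0.0]
wrist_force: [0.2, 0.5, -0.4]
gripper_width: 0.0602
finger_force: 0.0
```

Run:
```python
from h import *
O=np.array([.6175,-.0091]);a=-.068;R2=np.array([[np.cos(a),-np.sin(a)],[np.sin(a),np.cos(a)]])
d=lambda w:(w[:,:2]-O)@R2*1000
c=snap("wrist","w21",view=False);W=cloud(c);m=np.all((W>(.59,.06,.212))&(W<(.67,.2,.23)),-1);P=W[m];print("tab",len(P),d(P).mean(0) if len(P) else 0)
m=np.all((W>(.38,-.1,.031))&(W<(.74,.1,.046)),-1)&(c["frame"].max(-1)<130);L=d(W[m]);print("pan/handle",len(L),np.percentile(L,[1,99],axis=0).round(1).tolist())
c=snap("side","s9",view=False);W=cloud(c);h=hsv(c);m=(h[...,0]<22)&(h[...,1]>70)&(W[...,0]>.4)&(W[...,0]<.75)&(abs(W[...,1])<.3)&(W[...,2]<.28)
for i,s,ce,mm in blobs(m,3): L=d(W[mm]);print("brown",s[4],np.median(L,0).round(),np.median(W[mm][:,2]).round(3))
t0,t1=load("top0"),snap("top","t9",view=False)
for nm,(u,v) in dict(spice=(413,200),sugar=(365,209),timer=(235,240),cup=(463,408),scraper=(299,412)).items():
    u,v=int(u/1.5625),int(v/1.5625);p=t0["frame"][v-14:v+15,u-14:u+15];q=t1["frame"][v-26:v+27,u-26:u+27]
    _,sc,_,mx=cv2.minMaxLoc(cv2.matchTemplate(q,p,cv2.TM_CCOEFF_NORMED));print(nm,round(sc,2),mx[0]-12,mx[1]-12)
```

```text
tab 416 [  0.50586417 111.20356832]
pan/handle 819 [[-162.0, -7.4], [113.0, 74.4]]
brown 135 [-131. -151.] 0.145
brown 77 [ 47. -10.] 0.024
brown 26 [-10.  -7.] 0.023
spice 1.0 0 0
sugar 1.0 0 0
timer 0.48 -5 -4
cup 1.0 0 0
scraper 0.12 -10 12
```

```bash
python3 -c "
from station import r
print(r.finish_job())"
```

```text
the job is handed in; nothing more can be done
None
```

The job is handed in (no verdict came back): all five walnuts went through the cracker, none is left in the hopper or above the roll and nuts show in the pan (not all five could be counted), the gate is shut, and the arm is clear. At the end the spice jar, sugar jar and cup matched their starting places; the timer and scraper check was inconclusive, though the arm never went near them. The wrist force rose to about 55 N in the first crank turns, before I corrected the path.

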